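# Raise the sash of a small bench hood to its working-height tab

### The job

Push the sliding window of the small bench hood up with your fingertips from beneath its lip, until the top of the lip is level with the top of the pointed tab (the working height; the square tab on the other post is for loading and does not count), and leave it standing there. Do not pinch the lip, and leave the jar, vial and dropper bottle beside and in front of the hood where they are.

Things in the scene. Friction and masses are not known exactly. Their poses are not given: they have to be found in the camera images.
- hood_sill (a point): Middle of the sill on the front face of the white bench hood, 50 mm above the bench; x axis points into the hood (-x out of its front to the robot), y along the front, z up: the hood's axes. Hood fixed, 150 deep x 260 wide x 335 mm high. Front: 26 mm wide posts centred at y = +-117 mm, sill up to 82 mm, header from 215 mm above the bench; the clear window slides vertically between the posts, behind both.
- window (a joint): Height of the window above its closed position, 0 (lip just above the sill) to 0.11 m. Starts at 0 to 0.015. Counterweights balance it and friction in its guides (about 3 N) holds it wherever it is left: a push of 2 to 5 N moves it up or down.
- lip_edge (a point): Middle of the front edge of the lip, at its top face; axes as the hood's. The lip (window_c3): level aluminium shelf along the window's lower edge, 200 mm wide (hood's y), 35 mm out from the front face, 10 mm thick with its 2 mm cover strip (window_c4) on top, set back 4 mm from the front. Window closed: underside 85, top 95 mm above the bench; rises with the window. Free space below, down to the bench.
- pointed_tab: Aluminium tab clamped on the front of one post (left or right, differs from run to run), 22 mm wide, 6 mm thick, ending in a point 35 mm out from the post; the working-height mark. Cannot be moved. Origin on the post's front face, 8 mm below its top face; axes as the hood's.
- pointed_tab_top (a point): Point on the top face of the pointed tab, 20 mm out from the post. The window is right when the lip's top face is at this height; that is 0.045 to 0.095 m of window travel.
- square_tab: Aluminium tab like the other, but with a square end, 22 mm wide, 35 mm out, on the other post; to be ignored. May be higher or lower than the pointed tab.
- jar: White jar with blue lid, 51 mm across, 56 mm high, loose on the bench in front of the hood's right (-y) post. Origin: centre of underside.
- vial_blue: Clear vial with blue cap, 25 mm across, 57 mm high, loose on the bench in front of the right (-y) half of the lip, 75 to 95 mm out from the lip's edge and 80 to 100 mm right of its middle. Origin: centre of underside.
- amber_dropper: Amber dropper bottle, 32 mm across, 100 mm high, loose on the bench at the hood's right side. Origin: centre of underside.

How it is judged:
By the outcome, as a careful person would: the job done as asked, in the order asked, and still so for the second after the job is handed in, with the robot touching nothing.
It also fails if it takes over 51 s, if anything falls off the work surface, if the arm or the gripper's body presses on something with over 40 N, if the wrist force passes 120 N, or if a joint passes its speed limit or range.

### The arm

A 6-joint arm with a two-finger parallel gripper is mounted at the origin on the work surface; the furniture and walls round the work are solid. World frame = base frame: x ahead of the robot, y to its left, z up, the work surface at z = 0. Lengths are in mm, angles in rad, forces in N, time in s.
With the tool pointing down it reaches from about 300 to 850 mm from the base axis. Payload 4.2 kg.
Tool frame: the origin (TCP) lies at the very end of the fingers, on their centre line; the grasp point (between the pads) lies 19 mm behind it (bot.grip_depth is the distance from the TCP to the grasp point, in mm); z points along the fingers, y is the direction in which the jaws open and shut (so a half turn about z gives the same grasp; the last joint's range is limited). The gripper opens to 91 mm and grips with 3 to 60 N. Pads are 32 mm wide; open, the fingers measure 118 mm over their backs; the gripper's body (76 mm by 178 mm) begins 60 mm behind the grasp point.
Start: joints at [1.248, 0.32, 1.565, -0, 1.257, -0.02], TCP at [171.464, 548.856, 213.976] pointing down, gripper open.
Joint ranges: [-3.11, 3.11], [-0.84, 2.01], [0.21, 2.61], [-1.34, 4.49], [0.05, 2.63], [-2.56, 2.56]. Speed limits (rad/s): [2.57, 2.57, 3.14, 3.14, 3.14, 3.14].

### API

Orientations are given as a unit quaternion [x, y, z, w].
In Python, from bench import state, eyes, order, bot gives the robot as it stands.
- The arm moves only by the shell command python3 -m creep 'ROWS' [FORCE]. ROWS is JSON, a list of rows, each a list of 5 numbers: the shift along the world's x, y, z in cm, then the turn about the world's z in degrees, then the finger opening in cm, from 0 to 9.12. In form: [[tx, ty, tz, roll, grip], ...]. A call has exactly 5 rows; each row shifts and turns the pose as measured when the row begins; what a row does not reach is not made up. A row lasts 1/12 s, in which the tool goes at most 41.7 mm and 7.16 degrees, less where a joint would pass 70% of its speed; a pose out of reach is approached as far as the arm can. A call is refused whole if a number of a shift passes 4.17 or a number of a turn 7.16, either way. A call with a gripper value outside its range is refused whole. The fingers move at their own pace and stop on an object; FORCE is the grip in N (left out, the last holds). Time passes only in rows, so rows that do not move let the fingers close, or fill a call up. It gives the time, the measured TCP pose, the force and the opening at its end, in the units of the state.
- state(): the state, without advancing time (a new reading comes with each control period).
- eyes.get_image(name): name is "side" or "top"; returns a dict with "img" (400x640x3 uint8, red, green, blue), "fx", "fy", "cx", "cy" (pixels), "dist" ([k1, k2, p1, p2, k3] as OpenCV has them; the pictures are not rectified), "origin" and "rotation" of the camera in the world. Camera axes: x right, y down, z forward; pixel columns grow to the right and rows downward; lengths in mm; the calibration is good to about 2 mm. A picture is of the moment at which its call begins. There is no depth.
- order.sign_off(): hands the job in, once; it reports no verdict.
Trained networks look in the newest picture that a camera, given by its name, has taken for a name from the list of things; names that differ only in an ending like _2 or _b are one class to them, and where a whole thing is asked for, a point or a joint stands for the part that bears it (a point fixed in the world has none). Each returns a list of dicts, best first, with "confidence" (0 to 1); they miss things now and then, are a little off and sometimes report something else, mostly with a low value. They report only what shows in the picture. A call takes as long as a camera call.
- eyes.silhouettes(camera, label): "region" (400x640 bool, what is visible of it) and "centre" ([column, row] in pixels, amid what is visible of it).
The state is a dict: "time_s": time; "q": joint angles; "qd": joint speeds; "tau": joint torques, N m; "ee_pos": TCP position; "tool_rot": TCP orientation; "force": force on the tool from outside, world axes, zero at the start; "torque": the same for the moment, N m; "gripper_width": finger opening in mm.
Only numpy, scipy, OpenCV 4.12 (cv2) and the standard library are available. Lean on these libraries where they do the work, as an engineer would, in place of code of your own. Each camera call takes 0.05 s, during which the arm holds its last target.

## Working session

There is one attempt and no reset: what is moved stays moved. The work goes in short steps, Python scripts to look and compute and a shell command to move; the robot and the scene stay as the last step left them, time stands still between calls to the robot, and variables do not carry over. Pictures are saved under pics/ and viewed, and the job is handed in when it is done.

```bash
ls; mkdir -p pics
python3 - <<'E'
from bench import state, eyes
import cv2
for n in("side","top"):
    d=eyes.get_image(n); cv2.imwrite(f"pics/{n}0.png",d["img"][:,:,::-1]); print(n,{k:(v.tolist() if hasattr(v,'tolist') else v) for k,v in d.items() if k!="img"})
s=state();print(s)
E
```

```text
pics
side {'fx': 399.11148039641034, 'fy': 399.11148039641034, 'cx': 319.9572209000677, 'cy': 196.16058325506785, 'dist': [-0.027090278437862887, 0.0, 0.0, 0.0, 0.0], 'origin': [-13.805265758234954, -136.03098992705876, 804.2140454378269], 'rotation': [-0.4205310178945333, 0.8435109407636913, -0.2986198409637408, 0.1498971193296604]}
top {'fx': 451.62268430582367, 'fy': 451.62268430582367, 'cx': 320.37144446327153, 'cy': 196.2327913956169, 'dist': [0.0017116922259448816, 0.0, 0.0, 0.0, 0.0], 'origin': [273.87993242457145, -439.8873199086172, 949.3583505024424], 'rotation': [0.7111114047546336, -0.6972216708643032, 0.06148988952520924, -0.0664943996984592]}
{'time_s': 0.1, 'q': array([ 1.24798959e+00,  3.20265660e-01,  1.56553040e+00, -4.13050291e-06,
        1.25741675e+00, -1.99629834e-02]), 'qd': array([-3.40629487e-05, -2.76674368e-03, -2.80807311e-03, -1.86073220e-03,
        2.36781338e-03,  2.36377017e-03]), 'tau': array([ 4.42864839e-04, -4.13336205e+01, -2.32507360e+01,  7.29461946e-02,
        4.21009830e-02, -4.81296581e-05]), 'ee_pos': array([171.32480209, 548.41781285, 213.19305402]), 'tool_rot': array([ 1.50843210e-01,  9.88557368e-01, -7.98541730e-04, -1.36220506e-04]), 'force': array([-0.333197  ,  1.38737089, -0.02559795]), 'torque': array([ 0.03679739, -0.00329837,  0.00875915]), 'gripper_width': 91.38459657450677}
```

View pics/side0.png

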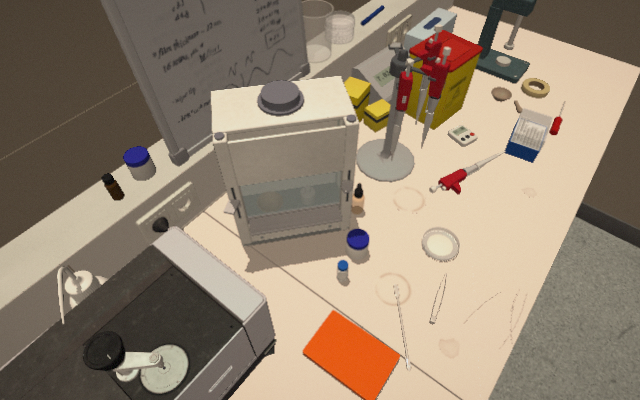

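View pics/top0.png

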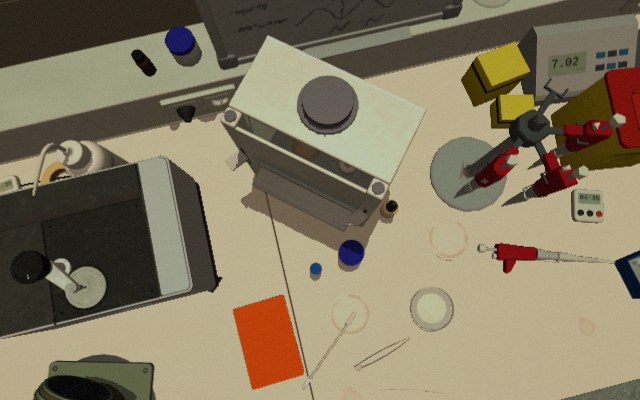

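```bash
cat > h.py <<'E'
import numpy as np, cv2
from scipy.spatial.transform import Rotation as R
from bench import state, eyes
def cam(n):
    d=eyes.get_image(n); d["K"]=np.array([[d["fx"],0,d["cx"]],[0,d["fy"],d["cy"]],[0,0,1]]); d["D"]=np.array(d["dist"],float)
    r=np.array(d["rotation"]); d["R"]=R.from_quat(r).as_matrix() if r.size==4 else r; d["o"]=np.array(d["origin"]); return d
def proj(d,P):
    P=np.atleast_2d(P).astype(float); r=d["R"].T
    return cv2.projectPoints(P,cv2.Rodrigues(r)[0],-r@d["o"],d["K"],d["D"])[0][:,0]
def ray(d,uv):
    p=cv2.undistortPoints(np.array([[uv]],float),d["K"],d["D"])[0,0]; v=d["R"]@np.array([p[0],p[1],1]); return v/np.linalg.norm(v)
def onz(d,uv,z):
    v=ray(d,uv); return d["o"]+v*(z-d["o"][2])/v[2]
def tri(d1,u1,d2,u2):
    A=[];b=[]
    for d,u in((d1,u1),(d2,u2)):
        v=ray(d,u);M=np.eye(3)-np.outer(v,v);A.append(M);b.append(M@d["o"])
    return np.linalg.lstsq(np.vstack(A),np.hstack(b),rcond=None)[0]
E
python3 - <<'E'
from h import *
np.set_printoptions(precision=1,suppress=True)
C={n:cam(n) for n in("side","top")}
for n in C: print(n,C[n]["R"])
import pickle
out={}
for l in("window","lip_edge","pointed_tab","square_tab","jar","vial_blue","amber_dropper","hood_sill"):
  for n in C:
    r=eyes.silhouettes(n,l)
    for k in r[:3]:
        ys,xs=np.nonzero(k["region"]); print(l,n,round(k["confidence"],2),np.array(k["centre"]),len(xs),(xs.min(),xs.max(),ys.min(),ys.max()) if len(xs) else "")
    out[l,n]=r
pickle.dump((C,out),open("s0.pkl","wb"))
i=C["side"]["img"][70:260,190:390]; cv2.imwrite("pics/side_z.png",cv2.resize(i,None,fx=3.1,fy=3.1,interpolation=cv2.INTER_CUBIC)[:,:,::-1])
i=C["top"]["img"][80:250,210:430]; cv2.imwrite("pics/top_z.png",cv2.resize(i,None,fx=3.5,fy=3.5,interpolation=cv2.INTER_CUBIC)[:,:,::-1])
E
```

```text
side [[-0.6 -0.6  0.5]
 [-0.8  0.5 -0.4]
 [-0.  -0.6 -0.8]]
top [[ 0.  -1.   0.2]
 [-1.  -0.   0. ]
 [-0.  -0.2 -1. ]]
window side 0.59 [289.4 200.8] 4861 (np.int64(241), np.int64(341), np.int64(171), np.int64(236))
window top 0.59 [302.3 192.8] 3033 (np.int64(253), np.int64(356), np.int64(157), np.int64(231))
lip_edge side 0.66 [290.8 201.1] 4780 (np.int64(242), np.int64(341), np.int64(172), np.int64(235))
lip_edge top 0.61 [305.1 195.4] 3001 (np.int64(253), np.int64(357), np.int64(157), np.int64(230))
pointed_tab top 0.62 [359.6 218.9] 200 (np.int64(350), np.int64(367), np.int64(210), np.int64(225))
square_tab side 0.54 [232.2 208.3] 180 (np.int64(224), np.int64(240), np.int64(200), np.int64(214))
square_tab top 0.74 [240.4 158.1] 248 (np.int64(227), np.int64(248), np.int64(151), np.int64(169))
square_tab top 0.34 [302.3 194.6] 3152 (np.int64(252), np.int64(357), np.int64(156), np.int64(231))
jar side 0.58 [354.6 242.8] 594 (np.int64(345), np.int64(368), np.int64(229), np.int64(259))
jar top 0.72 [350.6 252.2] 552 (np.int64(338), np.int64(364), np.int64(240), np.int64(266))
vial_blue side 0.73 [346.  268.7] 220 (np.int64(336), np.int64(347), np.int64(260), np.int64(281))
amber_dropper side 0.84 [356.2 196.3] 322 (np.int64(351), np.int64(364), np.int64(183), np.int64(214))
amber_dropper top 0.57 [389.5 206. ] 247 (np.int64(381), np.int64(397), np.int64(200), np.int64(218))
hood_sill side 0.61 [285.7 152.5] 20326 (np.int64(211), np.int64(358), np.int64(76), np.int64(246))
hood_sill top 0.97 [319.2 131. ] 23722 (np.int64(220), np.int64(426), np.int64(36), np.int64(230))
```

View pics/side_z.png

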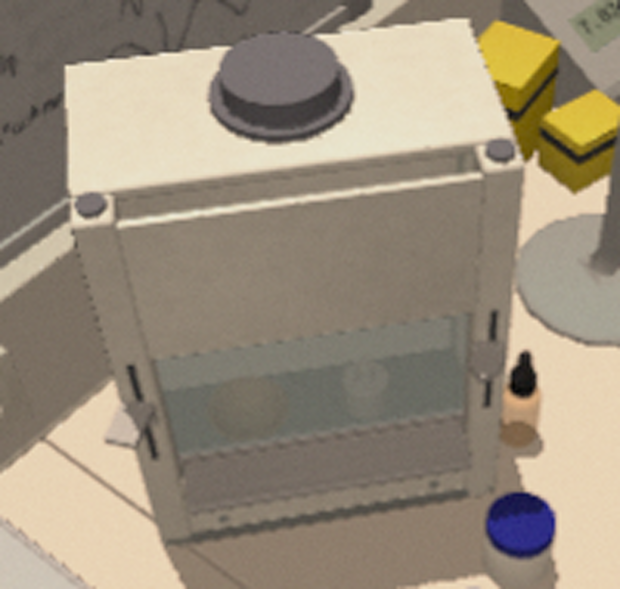

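View pics/top_z.png

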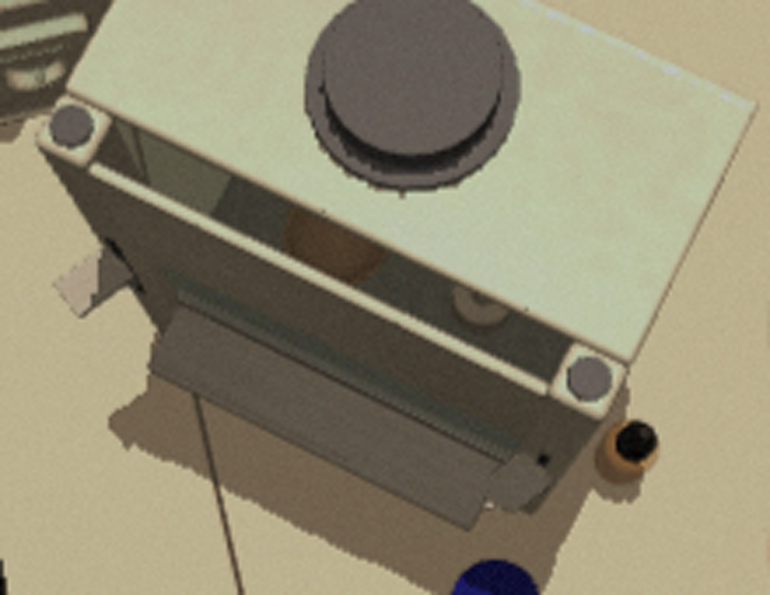

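```bash
cat > fit.py <<'E'
from h import *
import pickle
from scipy.optimize import least_squares
np.set_printoptions(precision=1,suppress=True)
C,out=pickle.load(open("s0.pkl","rb"))
obs=[("top",(425.7,109.4),(150,-130,335)),("top",(267,36.5),(150,130,335)),("top",(220.9,120),(0,130,335)),("top",(381,199.4),(0,-130,335)),
("side",(211,91),(150,130,335)),("side",(341.6,76.5),(150,-130,335)),("side",(244.8,244.2),(0,130,0)),("side",(348.7,230.3),(0,-130,0)),("side",(214,142.6),(0,130,335)),("side",(357.7,122),(0,-130,335))]
def W(p,L): 
    c,s=np.cos(p[2]),np.sin(p[2]); L=np.atleast_2d(L); return np.c_[p[0]+c*L[:,0]-s*L[:,1],p[1]+s*L[:,0]+c*L[:,1],L[:,2]]
def f(p):
    r=[]
    for k,(n,uv,L) in enumerate(obs):
        o=p[3:5] if n=="top" else p[5:7]
        r.append(proj(C[n],W(p,[L]))[0]+o-uv)
    return np.r_[np.hstack(r),p[3:]/3]
g=onz(C["top"],(320,200),0)
best=None
for y in np.arange(-3,3,.5):
    s=least_squares(f,[g[0],g[1],y,0,0,0,0],loss="soft_l1")
    if best is None or s.cost<best.cost: best=s
p=best.x
if __name__=="__main__":
    print(p,p[2],best.cost);print(best.fun[:-4].reshape(-1,2))
    np.save("p.npy",p)
    X=[0,150];Y=[-130,130];Z=[0,335]
    E=[((0,y,0),(0,y,335)) for y in(-130,130,-104,104)]+[((0,-130,z),(0,130,z)) for z in(0,82,215,335)]+[((150,-130,335),(150,130,335))]+[((0,y,335),(150,y,335)) for y in Y]
    T=0
    E+=[((-35,-100,95+T),(-35,100,95+T)),((-35,-100,85+T),(-35,100,85+T)),((-35,100,95+T),(0,100,95+T)),((-35,-100,95+T),(0,-100,95+T))]
    for n,(a,b,c,d),fz in(("side",(70,260,190,390),3.1),("top",(80,250,210,430),3.5)):
        o=p[3:5] if n=="top" else p[5:7]
        i=cv2.resize(C[n]["img"][a:b,c:d],None,fx=fz,fy=fz,interpolation=cv2.INTER_CUBIC)[:,:,::-1].copy()
        for k,e in enumerate(E):
            q=(proj(C[n],W(p,e))+o-[c,a]+.5)*fz
            cv2.line(i,*[tuple(int(v) for v in w) for w in q],(0,0,255) if k<11 else (0,255,0),1)
        cv2.imwrite(f"pics/{n}_w.png",i)
E
python3 fit.py
```

```text
[ 446.3 -406.2   -0.5   -3.     5.7    2.2    2.5] -0.4504250108086072 14.312812744925957
[[ 1.  -0.2]
 [-0.1 -2.2]
 [-3.3  0. ]
 [ 0.6  1.4]
 [ 0.1 -0.3]
 [-0.5 -1.2]
 [-1.7  2.9]
 [ 1.3 -0.8]
 [-1.2 -0.1]
 [ 2.1  0.9]]
```

View pics/side_w.png

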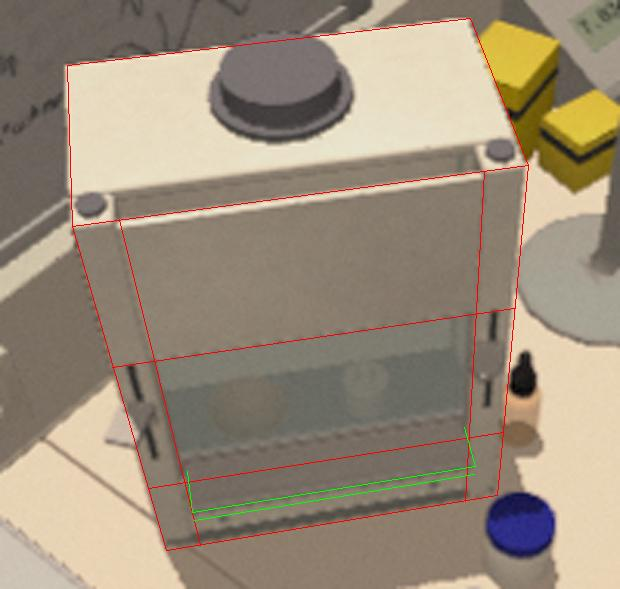

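View pics/top_w.png

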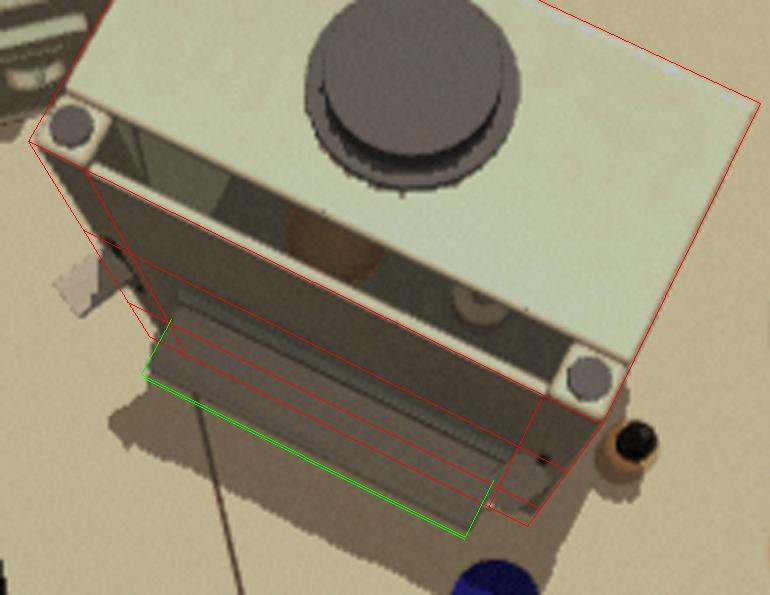

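```bash
python3 - <<'E'
s=open("fit.py").read()
s=s.replace('def W(p,L):','obs+=[("top",(361.4,226.0),(0,-130,0))]\ndef W(p,L):\n    L=np.atleast_2d(np.array(L,float)).copy();L[L[:,2]==335,2]=p[7];return W0(p,L)\ndef W0(p,L):')
s=s.replace("p[3:]/3","p[3:7]/.7").replace("0,0,0,0]","0,0,0,0,315]").replace("best.fun[:-4]","best.fun[:-4]")
open("fit.py","w").write(s)
E
python3 fit.py
```

```text
[ 441.1 -404.7   12.1   -1.1    0.2    0.7   -1.5  327.3] 12.116150359255766 14.47500294107119
[[ 0.7 -0.4]
 [ 1.3 -1.7]
 [-1.5 -0.2]
 [ 0.8  0.5]
 [-0.   0.5]
 [-1.1 -0.5]
 [-2.6  0.7]
 [ 0.7 -3.1]
 [-1.2  1.2]
 [ 1.6  2. ]
 [ 0.1  0.7]]
```

View pics/side_w.png

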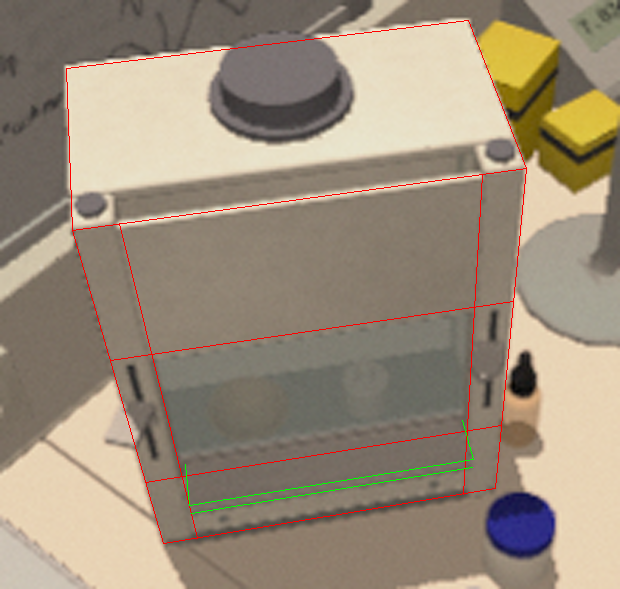

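View pics/top_w.png

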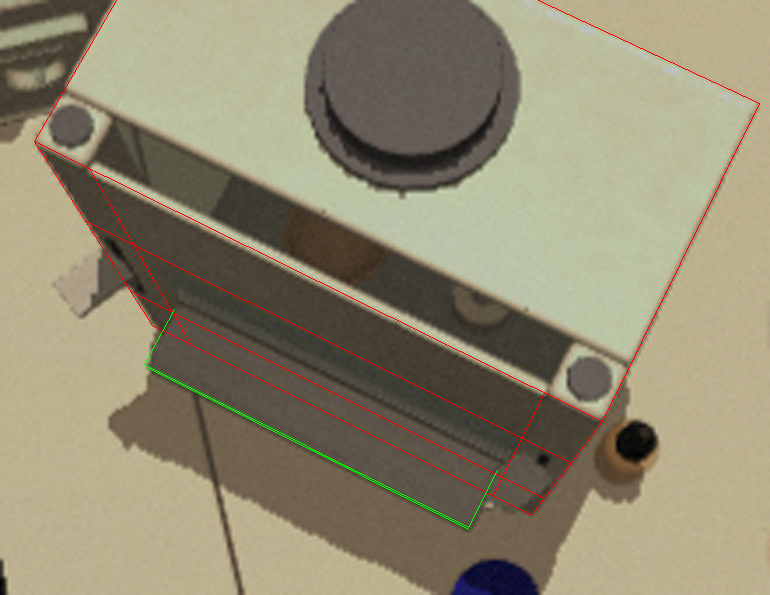

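Run:
```python
from fit import *
S,T=C["side"],C["top"]
print("machine corner", tri(S,(178,230),T,(163,157)), tri(S,(268,305),T,(193,288)), "dial",tri(S,(104,350),T,(30,267)))
print("stand top",tri(S,(399,60),T,(530,128)),"redbox",tri(S,(481,50),T,(640,75)))
for n,l in(("lip c",(-35,0,95)),("lip+30",(-35,30,95)),("p tab",(-20,-117,150))): print(n,W(p,[l]))
t=W(p,[(-35,0,95)])[0];print(np.hypot(*t[:2]),np.degrees(np.arctan2(t[1],t[0])))
print("vial",onz(S,(343,265),57),onz(T,(316,269),57),"jar",onz(T,(350.6,252),56))
print("orange",onz(T,(270,340),5),"stuff bl",onz(T,(100,380),100))
print("lip L", tri(S,(190+185/3.1,70+510/3.1),T,(210+150/3.5,80+370/3.5)),tri(S,(190+470/3.1,70+470/3.1),T,(210+470/3.5,80+528/3.5)))
```

```text
machine corner [ 468.  -170.   210.1] [ 253.8 -228.4  193.1] dial [283.1 -14.8 289.9]
stand top [ 495.6 -733.6  324.1] redbox [ 527.  -954.9  284.5]
lip c [[ 409.6 -389.4   95. ]]
lip+30 [[ 422.7 -362.4   95. ]]
p tab [[ 372.2 -501.3  150. ]]
565.1890878308366 -43.55518535631823
vial [ 291.9 -425.5   57. ] [ 292.9 -426.3   57. ] jar [ 327.2 -493.5   56. ]
orange [ 151.3 -336.1    5. ] stuff bl [ 89.  -46.2 100. ]
lip L [ 449.8 -299.8   96.4] [ 365.3 -479.3   87.2]
```

```bash
python3 -m creep '[[1.5,-1.5,3,0,4],[1.5,-1.5,3,0,4],[1.5,-1.5,3,0,4],[1.5,-1.5,3,0,4],[1.5,-1.5,3,0,4]]' 10; python3 -c "
from bench import state
s=state();print(s['q'],s['ee_pos'],s['tool_rot'])"
```

```text
time_s: 1.42
ee_pos: [243.9, 469.1, 360.5]
tool_rot: [0.147, 0.989, -0.009, -0.003]
force: [0.6, 1.1, 0.0]
gripper_width: 60.7
[ 1.06990728e+00  2.00467090e-01  1.36787323e+00 -6.25748140e-04
  1.59201762e+00 -2.04979972e-01] [243.93625959 469.09110637 360.46981208] [ 0.14741249  0.98903055 -0.00891233 -0.00294952]
```

```bash
python3 -m creep '[[3,-2.8,0.3,0,4],[3,-2.8,0.3,0,4],[3,-2.8,0.3,0,4],[2.8,-3,0.3,0,4],[2.5,-3.2,0.3,0,4]]'
python3 -m creep '[[2,-3.6,0,0,4],[1.6,-3.8,0,0,4],[1.2,-3.9,0,0,4],[0.8,-4,0,0,4],[0.5,-4,0,0,4]]'
python3 -m creep '[[0,-4,0,0,4],[0,-4,0,0,4],[-0.5,-4,0,0,4],[-0.5,-4,0,0,4],[-1,-4,0,0,4]]'
python3 -c "
from bench import state
s=state();print(s['q'],s['ee_pos'],s['tool_rot'])"
```

```text
time_s: 1.83
ee_pos: [265.1, 381.2, 385.4]
tool_rot: [0.079, 0.983, 0.044, -0.159]
force: [-49.3, 27.7, -3.8]
gripper_width: 89.9
time_s: 2.25
ee_pos: [275.7, 213.6, 398.5]
tool_rot: [0.035, 0.972, 0.077, -0.22]
force: [-2.3, 1.8, 1.2]
gripper_width: 56.9
time_s: 2.67
ee_pos: [253.6, 7.8, 398.7]
tool_rot: [0.032, 0.972, 0.078, -0.22]
force: [1.0, -0.5, -0.2]
gripper_width: 40.1
[-0.14877173 -0.031126    1.62288024  0.11125641  2.00761691 -1.63058594] [253.60645539   7.76349078 398.6589883 ] [ 0.03178299  0.97196074  0.07768784 -0.21965146]
```

Run:
```python
from h import *
np.set_printoptions(precision=3,suppress=True)
for n in("side","top"):
    d=cam(n); cv2.imwrite(f"pics/{n}1.png",d["img"][:,:,::-1])
s=state();print(R.from_quat(s['tool_rot']).as_matrix(),s['time_s'],s['force'])
```

```text
[[-0.901  0.105 -0.421]
 [ 0.037  0.985  0.167]
 [ 0.432  0.135 -0.892]] 2.7667 [-0.599  1.226 -0.066]
```

View pics/side1.png

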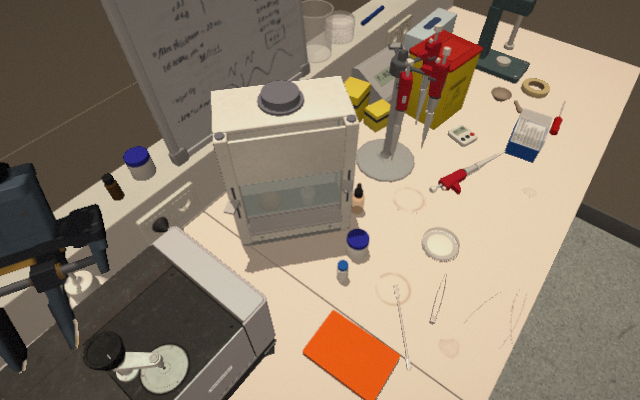

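View pics/top1.png

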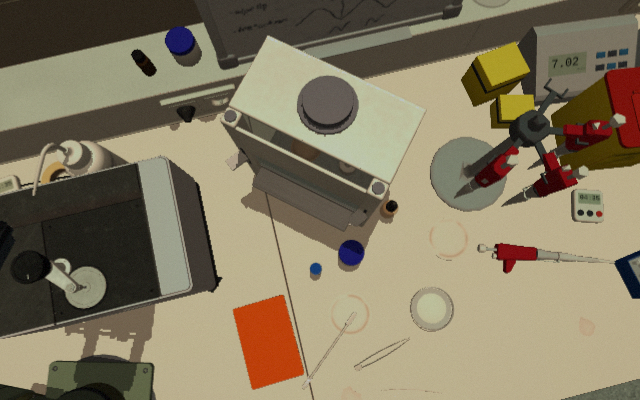

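```bash
python3 -m creep '[[0,-4,0,0,4],[0,-4,0,0,4],[0,-4,0,0,4],[-0.5,-4,0,0,4],[-0.5,-4,0,0,4]]'
python3 -c "
from bench import state
s=state();print(s['q'],s['ee_pos'],s['tool_rot'])"
```

```text
time_s: 3.18
ee_pos: [242.7, -194.0, 399.7]
tool_rot: [0.029, 0.973, 0.078, -0.216]
force: [0.9, 0.3, -0.1]
gripper_width: 39.9
[-0.60296379  0.06694682  1.51728492 -0.1109085   2.00838153 -2.13815393] [ 242.7138393  -194.001078    399.74531395] [ 0.0289894   0.97281995  0.07814486 -0.21604247]
```

```bash
python3 -m creep '[[-1.5,-3.4,0,-6,4],[-1.5,-3.4,0,-6,4],[-1.5,-3.4,0,-6,4],[-1.5,-3.4,0,-6,4],[-1.5,-3.4,0,-6,4]]'
python3 -m creep '[[-0.8,-3,0,-7,4],[-0.8,-3,0,-7,4],[-0.8,-3,0,-7,4],[-0.8,-3,0,-7,4],[-0.8,-3,0,-7,4]]'
cat > st.py <<'E'
from h import *
np.set_printoptions(precision=3,suppress=True)
s=state();M=R.from_quat(s['tool_rot']).as_matrix()
print("t",round(s['time_s'],2),"q",s['q'],"p",s['ee_pos'],"F",s['force'])
print("tool z",M[:,2],"jaw",M[:,1],"tilt",np.degrees(np.arccos(-M[2,2])).round(1),"head",np.degrees(np.arctan2(M[1,2],M[0,2])).round(1),"az",np.degrees(np.arctan2(s['ee_pos'][1],s['ee_pos'][0])).round(1))
E
python3 st.py
```

```text
time_s: 3.6
ee_pos: [168.3, -370.9, 398.7]
tool_rot: [0.286, 0.931, 0.132, -0.185]
force: [1.4, -0.3, 0.3]
gripper_width: 39.7
time_s: 4.02
ee_pos: [127.3, -529.1, 397.1]
tool_rot: [0.559, 0.798, 0.183, -0.134]
force: [1.4, -0.1, 0.2]
gripper_width: 39.9
t 4.02 q [-1.397  0.48   0.951  0.081  2.162 -1.717] p [ 127.337 -529.121  397.141] F [ 1.424 -0.121  0.191]
tool z [-0.009  0.442 -0.897] jaw [0.94  0.309 0.143] tilt 26.2 head 91.2 az -76.5
```

```bash
python3 -m creep '[[0.8,-4,0,0,4],[0.8,-4,0,0,4],[0.8,-4,0,0,4],[0.8,-4,0,0,4],[0.8,-4,0,0,4]]'; python3 st.py
python3 -m creep '[[0.8,-4,0,0,4],[0.8,-4,0,0,4],[0.8,-4,0,0,4],[0.8,-4,0,0,4],[0.8,-4,0,0,4]]'; python3 st.py
```

```text
time_s: 4.43
ee_pos: [139.8, -639.3, 409.0]
tool_rot: [0.552, 0.784, 0.223, -0.176]
force: [-2.8, 6.4, 4.4]
gripper_width: 39.7
t 4.43 q [-1.404  0.875  0.214  0.123  2.623 -1.659] p [ 139.837 -639.324  408.951] F [-2.817  6.376  4.433]
tool z [-0.03   0.545 -0.838] jaw [0.944 0.291 0.155] tilt 33.1 head 93.2 az -77.7
time_s: 4.85
ee_pos: [141.2, -655.4, 364.3]
tool_rot: [0.544, 0.777, 0.247, -0.2]
force: [0.1, -0.8, 0.9]
gripper_width: 39.9
t 4.85 q [-1.405  0.943  0.215  0.117  2.625 -1.671] p [ 141.22  -655.399  364.307] F [ 0.132 -0.768  0.902]
tool z [-0.042  0.601 -0.798] jaw [0.943 0.287 0.166] tilt 37.0 head 94.0 az -77.8
```

```bash
cat > kin.py <<'E'
import numpy as np
from scipy.optimize import least_squares
D=np.array([[.32027,1.56553,1.25742,574.57,213.19],[.2005,1.3679,1.592,528.7,360.5],[.48,.951,2.162,544.2,397.1],[.943,.215,2.625,670.4,364.3],[.875,.214,2.623,654.4,409.],[-.0311,1.6229,2.0076,253.7,398.7],[.0669,1.5173,2.0084,310.7,399.7]])
def fk(p,q):
    a,h,L1,L2,L3,e,w=p
    q=np.atleast_2d(q);A=q[:,0];B=A+q[:,1];G=B+q[:,2]
    r=a+L1*np.sin(A)+L2*np.sin(B)+L3*np.sin(G)+e*np.cos(B)+w*np.cos(G)
    z=h+L1*np.cos(A)+L2*np.cos(B)+L3*np.cos(G)-e*np.sin(B)-w*np.sin(G)
    return np.c_[r,z]
pri=np.array([0,300,350,350,300,0,0]);sd=np.array([50,150,150,150,150,60,1])
s=least_squares(lambda p:np.r_[((fk(p,D[:,:3])-D[:,3:])/2).ravel(),(p-pri)/sd],pri)
P=s.x
if __name__=="__main__":
    np.set_printoptions(precision=1,suppress=True);print(P,'\n',s.fun[:14].reshape(-1,2)*2)
E
python3 kin.py
```

```text
[  0.7 138.6 589.3 417.2 332.   23.7   0.2] 
 [[ 0.2  0.9]
 [ 0.2  0.9]
 [ 0.   0.2]
 [ 0.1  0.2]
 [-0.2  0.3]
 [-1.6 -1.3]
 [ 1.3 -1.2]]
```

```bash
python3 -m creep '[[-0.5,2.5,0,-7,4],[-0.5,2.5,0,-7,4],[-0.3,1.5,0,-7,4],[0,0,0,-7,4],[0,0,0,-7,4]]'; python3 st.py
python3 -m creep '[[0,0,1,-7,4],[0,0,1,-7,4],[0,0,1,-7,4],[0,0,1,-7,4],[0,0,1,-7,4]]'; python3 st.py
```

```text
time_s: 5.27
ee_pos: [135.9, -603.5, 350.4]
tool_rot: [0.742, 0.588, 0.298, -0.125]
force: [-0.7, 0.3, 0.2]
gripper_width: 40.2
t 5.27 q [-1.538  0.668  0.816  0.397  2.205 -1.16 ] p [ 135.905 -603.492  350.401] F [-0.672  0.257  0.193]
tool z [ 0.294  0.535 -0.792] jaw [ 0.947 -0.278  0.164] tilt 37.7 head 61.2 az -77.3
time_s: 5.68
ee_pos: [134.8, -601.9, 403.7]
tool_rot: [0.886, 0.331, 0.322, -0.028]
force: [-0.5, -0.2, 1.0]
gripper_width: 40.4
t 5.68 q [-1.661  0.482  1.018  0.602  1.947 -0.665] p [ 134.772 -601.854  403.653] F [-0.517 -0.229  0.984]
tool z [ 0.553  0.263 -0.791] jaw [ 0.605 -0.78   0.163] tilt 37.8 head 25.5 az -77.4
```

```bash
for i in 1; do python3 -m creep '[[0,0,2,-7,4],[0,0,2,-7,4],[0,0,2,-7,4],[0,0,2,-7,4],[0,0,2,-7,4]]'; python3 -m creep '[[0,0,2,-7,4],[0,0,2,-7,4],[0,0,2,-7,4],[0,0,2,-7,4],[0,0,2,-7,4]]';python3 -m creep '[[0,0,2,-7,4],[0,0,2,-7,4],[0,0,2,-7,4],[0,0,2,-7,4],[0,0,2,-7,4]]'; done; python3 st.py
```

```text
time_s: 6.1
ee_pos: [132.4, -599.0, 509.7]
tool_rot: [0.945, 0.042, 0.316, 0.072]
force: [0.6, -0.9, 0.0]
gripper_width: 39.7
time_s: 6.52
ee_pos: [130.0, -592.6, 621.6]
tool_rot: [0.912, -0.249, 0.279, 0.17]
force: [0.5, -0.7, -0.2]
gripper_width: 40.1
time_s: 6.93
ee_pos: [126.3, -580.7, 737.9]
tool_rot: [0.789, -0.516, 0.218, 0.254]
force: [-0.0, -0.8, 0.5]
gripper_width: 39.6
t 6.93 q [-1.34   0.109  0.701 -0.063  1.651  1.361] p [ 126.325 -580.706  737.889] F [-0.039 -0.808  0.485]
tool z [ 0.082 -0.626 -0.775] jaw [-0.924 -0.339  0.176] tilt 39.2 head -82.5 az -77.7
```

```bash
python3 -m creep '[[0,0,4,0,4],[0,0,4,0,4],[0,0,4,0,4],[0,0,4,0,4],[0,0,4,0,4]]'; python3 st.py;python3 -m creep '[[0,0,4,0,4],[0,0,4,0,4],[0,0,4,0,4],[0,0,4,0,4],[0,0,4,0,4]]'; python3 st.py
```

```text
time_s: 7.35
ee_pos: [123.3, -551.6, 833.5]
tool_rot: [0.782, -0.507, 0.238, 0.273]
force: [0.1, 0.3, 0.6]
gripper_width: 40.1
t 7.35 q [-1.332  0.233  0.215 -0.071  1.955  1.336] p [ 123.325 -551.553  833.453] F [0.109 0.287 0.62 ]
tool z [ 0.095 -0.668 -0.738] jaw [-0.923 -0.337  0.186] tilt 42.4 head -81.9 az -77.4
time_s: 7.77
ee_pos: [108.0, -498.4, 898.6]
tool_rot: [0.757, -0.49, 0.286, 0.323]
force: [0.4, -0.4, 0.1]
gripper_width: 39.8
t 7.77 q [-1.337  0.138  0.214 -0.069  1.897  1.33 ] p [ 108.037 -498.389  898.603] F [ 0.362 -0.362  0.081]
tool z [ 0.116 -0.77  -0.627] jaw [-0.927 -0.31   0.209] tilt 51.2 head -81.4 az -77.8
```

```bash
python3 -m creep '[[0.3,-1.5,3.8,0,4],[0.3,-1.5,3.8,0,4],[0.3,-1.5,3.8,0,4],[0.3,-1.5,3.8,0,4],[0.3,-1.5,3.8,0,4]]'; python3 st.py;python3 -m creep '[[0.3,-1.5,3.8,0,4],[0.3,-1.5,3.8,0,4],[0.3,-1.5,3.8,0,4],[0.3,-1.5,3.8,0,4],[0.3,-1.5,3.8,0,4]]'; python3 st.py
```

```text
time_s: 8.18
ee_pos: [108.8, -522.2, 946.3]
tool_rot: [0.725, -0.469, 0.336, 0.376]
force: [0.1, 0.7, -0.8]
gripper_width: 39.9
t 8.18 q [-1.353  0.13   0.214 -0.056  1.74   1.325] p [ 108.767 -522.199  946.31 ] F [ 0.066  0.67  -0.774]
tool z [ 0.135 -0.861 -0.491] jaw [-0.933 -0.277  0.23 ] tilt 60.6 head -81.1 az -78.2
time_s: 8.6
ee_pos: [111.5, -552.2, 993.9]
tool_rot: [0.688, -0.445, 0.383, 0.426]
force: [-0.5, -0.3, -0.3]
gripper_width: 40.2
t 8.6 q [-1.366  0.138  0.214 -0.043  1.571  1.322] p [ 111.458 -552.178  993.859] F [-0.493 -0.312 -0.292]
tool z [ 0.148 -0.927 -0.344] jaw [-0.939 -0.241  0.246] tilt 69.9 head -80.9 az -78.6
```

```bash
python3 -m creep '[[1.2,1.2,-3.4,4.5,4],[1.2,1.2,-3.4,4.5,4],[1.2,1.2,-3.4,4.5,4],[1.2,1.2,-3.4,4.5,3],[1.2,1.2,-3.4,4.5,2]]'; python3 st.py;python3 -m creep '[[1.2,1.2,-3.4,4.5,2],[1.2,1.2,-3.4,4.5,2],[1.2,1.2,-3.4,4.5,2],[1.2,1.2,-3.4,4.5,2],[1.2,1.2,-3.4,4.5,2]]'; python3 st.py
```

```text
time_s: 9.02
ee_pos: [166.2, -497.4, 863.8]
tool_rot: [0.748, -0.311, 0.459, 0.365]
force: [0.9, -0.2, -0.7]
gripper_width: 29.7
t 9.02 q [-1.569 -0.201  1.075  0.535  1.116  0.869] p [ 166.196 -497.374  863.812] F [ 0.87  -0.193 -0.654]
tool z [ 0.46  -0.832 -0.311] jaw [-0.801 -0.54   0.26 ] tilt 71.9 head -61.1 az -71.5
time_s: 9.43
ee_pos: [227.2, -424.3, 696.3]
tool_rot: [0.789, -0.15, 0.528, 0.276]
force: [-0.3, -0.4, -0.6]
gripper_width: 20.0
t 9.43 q [-1.731 -0.313  1.605  1.117  1.192  0.148] p [ 227.232 -424.316  696.28 ] F [-0.283 -0.441 -0.649]
tool z [ 0.75  -0.594 -0.29 ] jaw [-0.528 -0.802  0.279] tilt 73.1 head -38.4 az -61.8
```

```bash
python3 -m creep '[[0.6,0.6,-4,2,2],[0.6,0.6,-4,2,2],[0.6,0.6,-4,2,2],[0.6,0.6,-4,1,2],[0.6,0.6,-4,1,2]]'; python3 st.py
```

```text
time_s: 9.85
ee_pos: [255.9, -390.1, 495.1]
tool_rot: [0.795, -0.089, 0.545, 0.25]
force: [-0.4, -0.8, -0.1]
gripper_width: 19.8
t 9.85 q [-1.711 -0.303  2.094  1.356  1.13  -0.431] p [ 255.879 -390.094  495.078] F [-0.391 -0.849 -0.08 ]
tool z [ 0.822 -0.495 -0.281] jaw [-0.414 -0.859  0.3  ] tilt 73.7 head -31.0 az -56.7
```

```bash
python3 -m creep '[[0.8,0,-3.8,1,2],[0.8,0,-3.8,1,2],[0.8,0,-3.8,1,2],[0.8,0,-3.8,0,2],[0.8,0,-3.8,0,2]]'; python3 st.py
```

```text
time_s: 10.27
ee_pos: [294.1, -388.7, 302.3]
tool_rot: [0.798, -0.064, 0.546, 0.248]
force: [0.8, -1.2, 0.2]
gripper_width: 20.0
t 10.27 q [-1.567 -0.028  2.47   1.779  1.028 -1.2  ] p [ 294.097 -388.685  302.286] F [ 0.766 -1.24   0.236]
tool z [ 0.839 -0.465 -0.281] jaw [-0.373 -0.869  0.325] tilt 73.7 head -29.0 az -52.9
```

```bash
python3 -m creep '[[1.6,1,-0.6,0.5,2],[1.6,1,-0.6,0.5,2],[1.6,1,-0.6,0.5,2],[1.4,1,-0.6,0.5,2],[0,0,-1,0.5,2]]'; python3 st.py; python3 -m creep '[[0,0,-2,0,2],[0,0,-2,0,2],[0,0,-2,0,2],[0,0,-2,0,2],[0,0,-2,0,2]]'; python3 st.py
```

```text
time_s: 10.68
ee_pos: [356.5, -348.0, 259.7]
tool_rot: [0.803, -0.049, 0.545, 0.235]
force: [0.4, 0.8, 0.5]
gripper_width: 19.5
t 10.68 q [-1.292  0.044  2.568  2.1    0.948 -1.442] p [ 356.499 -348.05   259.724] F [0.396 0.845 0.466]
tool z [ 0.853 -0.431 -0.296] jaw [-0.335 -0.885  0.323] tilt 72.8 head -26.8 az -44.3
time_s: 11.1
ee_pos: [367.5, -377.3, 183.2]
tool_rot: [0.808, -0.038, 0.541, 0.233]
force: [0.5, 0.8, -1.3]
gripper_width: 19.7
t 11.1 q [-1.291  0.331  2.611  2.244  1.129 -1.767] p [ 367.478 -377.307  183.233] F [ 0.506  0.824 -1.308]
tool z [ 0.856 -0.417 -0.307] jaw [-0.312 -0.889  0.335] tilt 72.1 head -26.0 az -45.8
```

```bash
python3 -m creep '[[-2,1.5,-2,0,2],[-2,1.5,-2,0,2],[-2,1.5,-2,0,2],[-2,1.5,-2,0,2],[-2,1.5,-2,0,2]]'; python3 st.py
```

```text
time_s: 11.52
ee_pos: [277.4, -389.2, 120.4]
tool_rot: [0.822, -0.01, 0.531, 0.204]
force: [-0.5, 0.7, 0.1]
gripper_width: 20.3
t 11.52 q [-1.666  0.512  2.61   1.848  1.205 -1.906] p [ 277.411 -389.193  120.432] F [-0.475  0.687  0.112]
tool z [ 0.869 -0.346 -0.352] jaw [-0.233 -0.916  0.326] tilt 69.4 head -21.7 az -54.5
```

```bash
python3 -m creep '[[2.5,0.3,0,-1,0],[2.5,0.3,0,-1,0],[2.5,0.3,0,-1,0],[2.3,0.3,0,-1,0],[0.5,0,0,0,0]]'; python3 st.py
```

```text
time_s: 11.93
ee_pos: [361.6, -412.2, 121.1]
tool_rot: [0.823, -0.058, 0.513, 0.239]
force: [-0.5, 0.7, 0.5]
gripper_width: 0.6
t 11.93 q [-1.287  0.5    2.603  2.35   1.175 -1.907] p [ 361.56  -412.2    121.098] F [-0.486  0.717  0.472]
tool z [ 0.816 -0.453 -0.36 ] jaw [-0.341 -0.879  0.333] tilt 68.9 head -29.0 az -48.7
```

```bash
python3 -m creep '[[0.4,1.2,0,3,0],[0.4,1.2,0,3,0],[0.4,1.2,0,3,0],[0.4,1,0,2,0],[0.2,0.5,0,2,0]]'; python3 st.py
```

```text
time_s: 12.35
ee_pos: [382.2, -360.7, 122.9]
tool_rot: [0.824, 0.046, 0.536, 0.179]
force: [0.9, 0.2, -0.7]
gripper_width: 0.1
t 12.35 q [-1.33   0.493  2.566  2.049  1.162 -1.871] p [ 382.188 -360.747  122.881] F [ 0.941  0.204 -0.703]
tool z [ 0.9   -0.246 -0.361] jaw [-0.116 -0.931  0.345] tilt 68.8 head -15.3 az -43.3
```

```bash
python3 -m creep '[[0,0,-1.4,0,0],[0,0,-1.4,0,0],[0,0,-1.4,0,0],[0,0,-1.2,0,0],[0,0,-1,0,0]]'; python3 st.py
python3 - <<'E'
from h import *
for n in("side","top"):
    d=cam(n); cv2.imwrite(f"pics/{n}2.png",d["img"][:,:,::-1])
E
```

```text
time_s: 12.77
ee_pos: [380.8, -367.9, 61.4]
tool_rot: [0.822, 0.053, 0.535, 0.189]
force: [-0.0, -0.5, 0.2]
gripper_width: 0.5
t 12.77 q [-1.338  0.713  2.594  2.126  1.291 -2.125] p [ 380.768 -367.938   61.382] F [-0.006 -0.518  0.214]
tool z [ 0.899 -0.253 -0.356] jaw [-0.115 -0.923  0.367] tilt 69.1 head -15.7 az -44.0
```

View pics/side2.png

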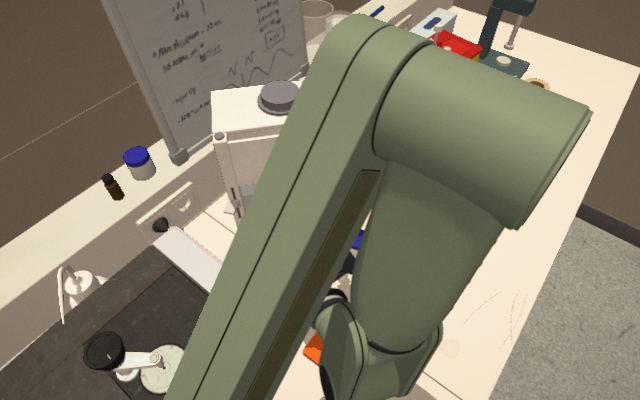

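View pics/top2.png

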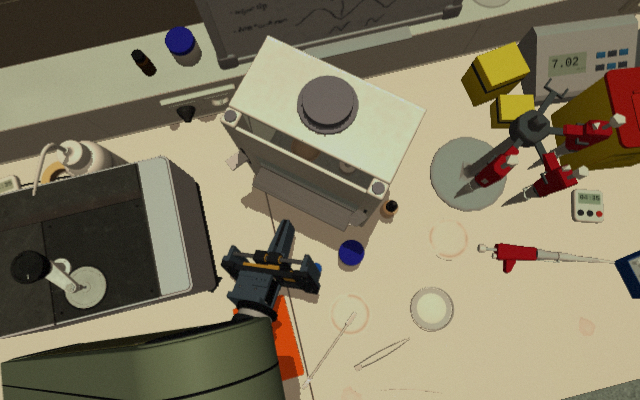

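```bash
python3 -m creep '[[0,0,-0.6,0,0],[0,0,-0.6,0,0],[0,0,0,0,0],[0.5,-0.2,0,0,0],[0.5,-0.2,0,0,0]]'; python3 st.py
```

```text
time_s: 13.28
ee_pos: [390.2, -374.1, 49.4]
tool_rot: [0.822, 0.053, 0.535, 0.19]
force: [0.2, 0.8, -0.3]
gripper_width: 0.9
t 13.28 q [-1.311  0.748  2.578  2.159  1.306 -2.14 ] p [ 390.195 -374.132   49.441] F [ 0.215  0.766 -0.299]
tool z [ 0.899 -0.256 -0.356] jaw [-0.117 -0.922  0.368] tilt 69.2 head -15.9 az -43.8
```

```bash
python3 -m creep '[[0.9,-0.4,0,0,0],[0.9,-0.4,0,0,0],[0.9,-0.4,0,0,0],[0.9,-0.4,0,0,0],[0,0,0,0,0]]'; python3 st.py
```

```text
time_s: 13.7
ee_pos: [431.3, -391.8, 52.0]
tool_rot: [0.82, 0.054, 0.536, 0.191]
force: [-0.3, -0.3, 0.5]
gripper_width: 0.4
t 13.7 q [-1.206  0.724  2.502  2.236  1.262 -2.051] p [ 431.26  -391.797   52.02 ] F [-0.287 -0.304  0.518]
tool z [ 0.9   -0.256 -0.352] jaw [-0.116 -0.921  0.372] tilt 69.4 head -15.9 az -42.3
```

```bash
python3 -m creep '[[0,0,0.3,0,0],[0,0,0.3,0,0],[0,0,0.3,0,0],[0,0,0.3,0,0],[0,0,0.3,0,0]]'; python3 st.py;  python3 - <<'E'
from h import *
d=cam("top"); cv2.imwrite("pics/top3.png",cv2.resize(d["img"][80:300,200:420],None,fx=2.7,fy=2.7)[:,:,::-1])
E
```

```text
time_s: 14.12
ee_pos: [431.2, -390.3, 66.2]
tool_rot: [0.822, 0.054, 0.534, 0.189]
force: [0.9, -0.4, -2.7]
gripper_width: 0.8
t 14.12 q [-1.204  0.675  2.498  2.221  1.224 -2.005] p [ 431.223 -390.263   66.218] F [ 0.866 -0.352 -2.739]
tool z [ 0.899 -0.253 -0.358] jaw [-0.113 -0.922  0.37 ] tilt 69.0 head -15.7 az -42.1
```

View pics/top3.png

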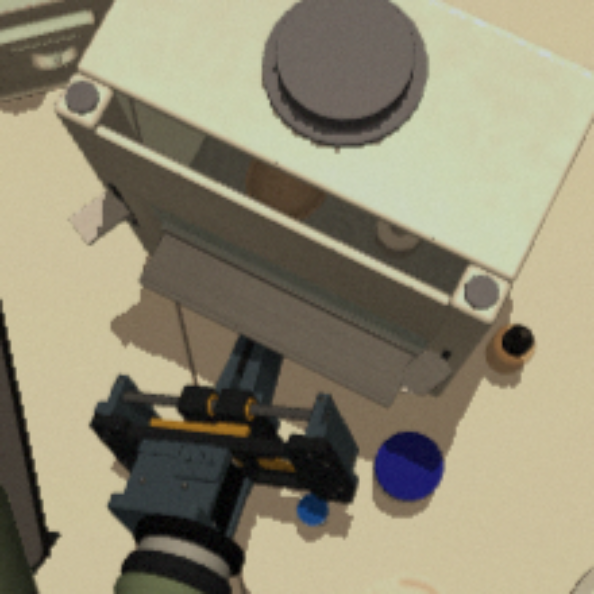

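Run:
```python
from fit import *
a=C["side"]["img"][165:240,320:365]; b=C["side"]["img"][180:255,215:260]
f=lambda i:cv2.resize(i,None,fx=8,fy=8,interpolation=cv2.INTER_CUBIC)
cv2.imwrite("pics/tabs.png",np.hstack([cv2.convertScaleAbs(f(a),alpha=1.5),cv2.convertScaleAbs(f(b),alpha=1.5)])[:,:,::-1])
c=C["top"]["img"][195:240,335:385]
cv2.imwrite("pics/tabt.png",cv2.convertScaleAbs(cv2.resize(c,None,fx=12,fy=12,interpolation=cv2.INTER_CUBIC),alpha=1.5)[:,:,::-1])
```

```text
(no output)
```

View pics/tabs.png

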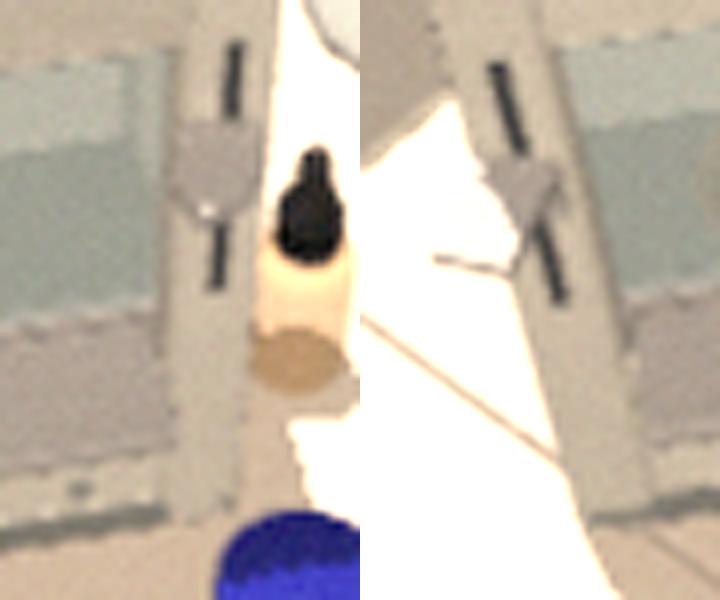

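View pics/tabt.png

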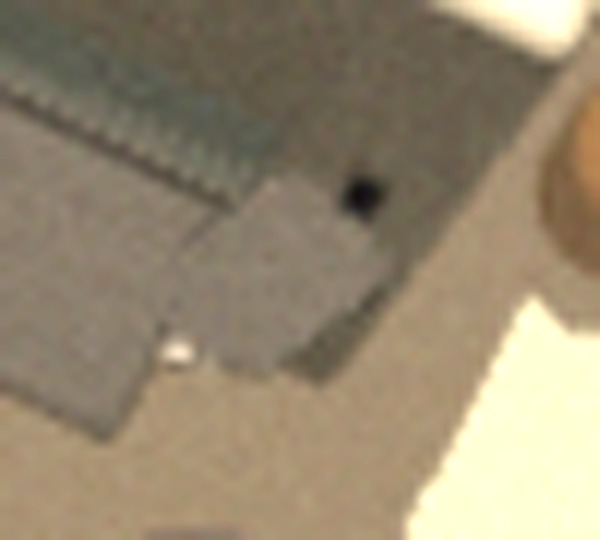

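Run:
```python
from fit import *
S,T=C["side"],C["top"]
def loc(P): 
    c,s=np.cos(p[2]),np.sin(p[2]);d=P[:2]-p[:2];return np.array([c*d[0]+s*d[1],-s*d[0]+c*d[1],P[2]])
c8=lambda x,y:(320+x/8-.5,165+y/8-.5); c12=lambda x,y:(335+x/12-.5,195+y/12-.5)
for nm,a,b in(("tip",c8(213,226),c12(253,377)),("rearL",c8(180,122),c12(275,180)),("rearR",c8(252,124),c12(392,255)),("lipcorner",c8(165,447),c12(103,438)),("shoulderR",c8(248,195),c12(300,350)),("shoulderL",c8(178,190),c12(170,300))):
    P=tri(S,a,T,b);print(nm,P,loc(P),[proj(S,[P])[0]-a,proj(T,[P])[0]-b])
```

```text
tip [ 367.2 -492.4  174.9] [ -28.4 -111.1  174.9] [array([1.6, 0.2]), array([-1.3, -1.3])]
rearL [ 391.2 -496.3  191.2] [  -5.1 -104.2  191.2] [array([0.1, 0. ]), array([-0.1, -0.1])]
rearR [ 381.6 -512.9  187.7] [  -6.5 -123.3  187.7] [array([0.3, 0. ]), array([-0.2, -0.2])]
lipcorner [ 365.  -475.9   94.8] [-37.6 -97.3  94.8] [array([0.5, 0.1]), array([-0.4, -0.4])]
shoulderR [ 368.4 -500.7  180.6] [ -23.6 -118.1  180.6] [array([0.1, 0. ]), array([-0.1, -0.1])]
shoulderL [ 373.9 -481.6  191.1] [-27.1 -98.5 191.1] [array([0.1, 0. ]), array([-0.1, -0.1])]
```

```bash
python3 -m creep '[[0,0,0.5,0,0],[0,0,0.7,0,0],[0,0,0.8,0,0],[0,0,0.8,0,0],[0,0,0.8,0,0]]'; python3 st.py
```

```text
time_s: 14.58
ee_pos: [429.3, -389.2, 101.8]
tool_rot: [0.825, 0.053, 0.531, 0.187]
force: [1.0, -0.5, -3.0]
gripper_width: 0.5
t 14.58 q [-1.206  0.559  2.483  2.175  1.139 -1.885] p [ 429.313 -389.239  101.85 ] F [ 0.982 -0.491 -3.001]
tool z [ 0.896 -0.252 -0.365] jaw [-0.112 -0.925  0.364] tilt 68.6 head -15.7 az -42.2
```

```bash
python3 -m creep '[[0.1,0,0.7,0,0],[0.1,0,0.7,0,0],[0,0,0.7,0,0],[0,0,0.7,0,0],[0,0,0.6,0,0]]'; python3 st.py;  python3 - <<'E'
from h import *
for n in("side","top"):
    d=cam(n); cv2.imwrite(f"pics/{n}4.png",d["img"][:,:,::-1])
E
```

```text
time_s: 15.0
ee_pos: [428.3, -388.6, 137.2]
tool_rot: [0.827, 0.05, 0.528, 0.186]
force: [0.7, 0.2, -3.9]
gripper_width: 0.5
t 15.0 q [-1.203  0.448  2.459  2.123  1.055 -1.755] p [ 428.273 -388.609  137.245] F [ 0.706  0.203 -3.865]
tool z [ 0.892 -0.256 -0.373] jaw [-0.114 -0.926  0.361] tilt 68.1 head -16.0 az -42.2
```

View pics/side4.png

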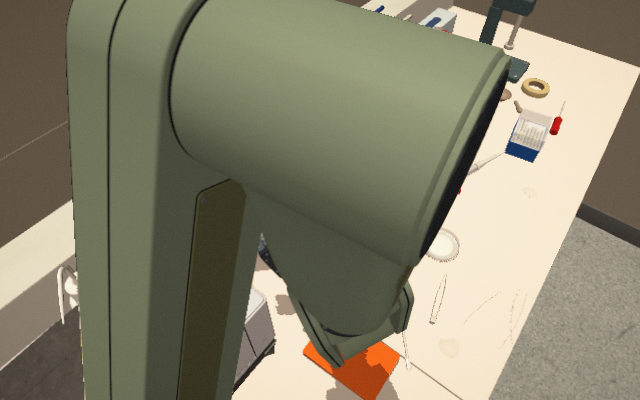

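View pics/top4.png

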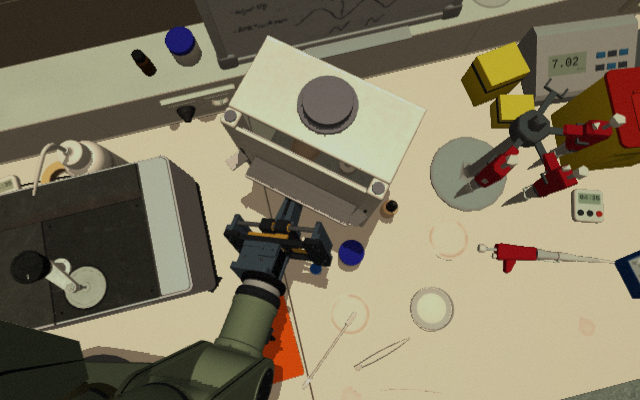

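```bash
python3 -m creep '[[0,0,-0.8,0,0],[0,0,-0.9,0,0],[-1.8,0.8,0,0,0],[-1.8,0.8,0,0,0],[-1.8,0.8,0,0,0]]'; python3 st.py;python3 -m creep '[[-1,-2.1,0,0,0],[-1,-2.1,0,0,0],[-1,-2.1,0,0,0],[-1,-2.1,0,0,0],[-1,-2,0,0,0]]'; python3 st.py
```

```text
time_s: 15.52
ee_pos: [377.4, -365.7, 127.3]
tool_rot: [0.821, 0.055, 0.535, 0.192]
force: [0.1, 0.2, 0.5]
gripper_width: 0.2
t 15.52 q [-1.347  0.485  2.563  2.038  1.165 -1.893] p [ 377.354 -365.682  127.296] F [0.093 0.172 0.508]
tool z [ 0.899 -0.256 -0.355] jaw [-0.114 -0.92   0.374] tilt 69.2 head -15.9 az -44.1
time_s: 15.93
ee_pos: [324.4, -464.6, 128.8]
tool_rot: [0.82, 0.054, 0.538, 0.186]
force: [-0.8, -1.4, 0.1]
gripper_width: 0.4
t 15.93 q [-1.545  0.517  2.348  1.752  1.147 -1.68 ] p [ 324.399 -464.605  128.811] F [-0.771 -1.415  0.052]
tool z [ 0.903 -0.247 -0.351] jaw [-0.112 -0.925  0.364] tilt 69.4 head -15.3 az -55.1
```

```bash
python3 -m creep '[[1.35,-0.68,0,0,0],[1.35,-0.68,0,0,0],[1.35,-0.68,0,0,0],[1.3,-0.65,0,0,0],[0,0,0,0,0]]'; python3 st.py;  python3 - <<'E'
from h import *
d=cam("top"); cv2.imwrite("pics/top5.png",cv2.resize(d["img"][140:280,260:420],None,fx=4.5,fy=4.5,interpolation=cv2.INTER_CUBIC)[:,:,::-1])
E
```

```text
time_s: 16.35
ee_pos: [376.9, -501.2, 133.0]
tool_rot: [0.817, 0.052, 0.541, 0.193]
force: [-0.5, -0.6, -0.1]
gripper_width: 0.3
t 16.35 q [-1.423  0.539  2.258  1.856  1.103 -1.625] p [ 376.86  -501.249  133.001] F [-0.479 -0.571 -0.127]
tool z [ 0.904 -0.258 -0.34 ] jaw [-0.123 -0.92   0.371] tilt 70.1 head -15.9 az -53.1
```

View pics/top5.png

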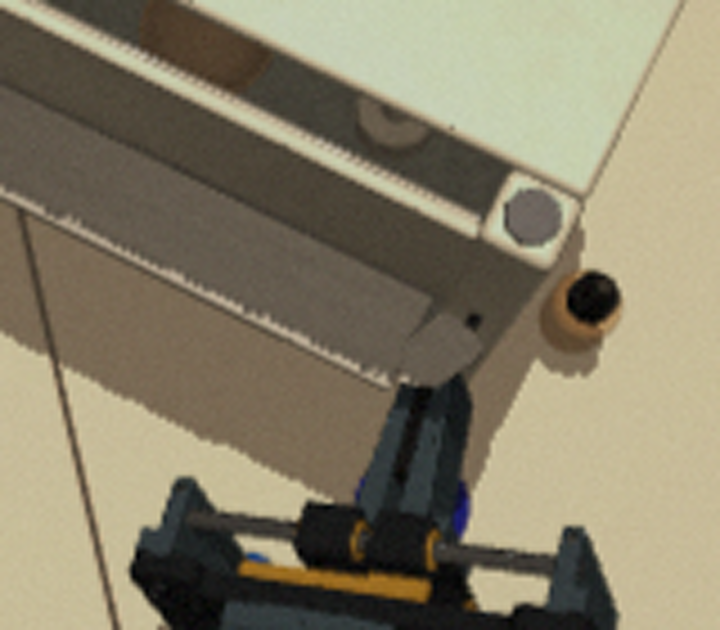

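```bash
python3 -m creep '[[0.1,0.5,0,0,0],[0.1,0.5,0,0,0],[0,0,0,0,0],[0,0,0.3,0,0],[0,0,0.3,0,0]]'; python3 st.py
```

```text
time_s: 16.82
ee_pos: [376.8, -486.4, 138.2]
tool_rot: [0.817, 0.051, 0.541, 0.19]
force: [0.1, -0.6, 0.4]
gripper_width: 0.5
t 16.82 q [-1.418  0.518  2.287  1.861  1.103 -1.627] p [ 376.837 -486.44   138.18 ] F [ 0.146 -0.58   0.43 ]
tool z [ 0.905 -0.256 -0.341] jaw [-0.123 -0.922  0.366] tilt 70.0 head -15.8 az -52.2
```

```bash
python3 -m creep '[[0.1,-0.25,0,0,0],[0.1,-0.2,0,0,0],[0,0,0,0,0],[0,0,0.2,0,0],[0,0,0.2,0,0]]'; python3 st.py; python3 -m creep '[[0,0,0.2,0,0],[0,0,0.2,0,0],[0,0,0.2,0,0],[0,0,0.2,0,0],[0,0,0.2,0,0]]'
```

```text
time_s: 17.23
ee_pos: [378.3, -492.0, 143.6]
tool_rot: [0.817, 0.051, 0.542, 0.191]
force: [0.8, -0.5, 0.5]
gripper_width: 0.5
t 17.23 q [-1.416  0.51   2.271  1.854  1.096 -1.604] p [ 378.33  -492.048  143.559] F [ 0.769 -0.491  0.479]
tool z [ 0.904 -0.257 -0.34 ] jaw [-0.124 -0.922  0.367] tilt 70.1 head -15.9 az -52.4
time_s: 17.65
ee_pos: [377.7, -491.9, 152.2]
tool_rot: [0.819, 0.05, 0.539, 0.19]
force: [-0.1, -1.6, -3.2]
gripper_width: 0.8
```

```bash
python3 st.py; python3 -m creep '[[0,0,0.1,0,0],[0,0,0,0,0],[0,0,0,0,0],[0,0,0,0,0],[0,0,0,0,0]]';python3 -m creep '[[0,0,-0.15,0,0],[0,0,0,0,0],[0,0,0,0,0],[0,0,0,0,0],[0,0,0,0,0]]';python3 -m creep '[[0,0,-0.1,0,0],[0,0,0,0,0],[0,0,0,0,0],[0,0,0,0,0],[0,0,0,0,0]]'
```

```text
t 17.65 q [-1.416  0.486  2.264  1.836  1.082 -1.569] p [ 377.717 -491.907  152.244] F [-0.112 -1.586 -3.153]
tool z [ 0.902 -0.257 -0.346] jaw [-0.123 -0.922  0.366] tilt 69.8 head -15.9 az -52.5
time_s: 18.07
ee_pos: [377.6, -491.9, 153.3]
tool_rot: [0.819, 0.05, 0.539, 0.19]
force: [0.6, -1.0, -2.3]
gripper_width: 0.2
time_s: 18.48
ee_pos: [378.0, -491.8, 153.0]
tool_rot: [0.818, 0.051, 0.54, 0.191]
force: [-0.2, -0.1, -1.9]
gripper_width: 0.5
time_s: 18.9
ee_pos: [378.2, -491.8, 152.7]
tool_rot: [0.817, 0.051, 0.541, 0.191]
force: [0.3, -0.3, -0.0]
gripper_width: 0.6
```

Run:
```python
from h import *
d=cam("top"); cv2.imwrite("pics/top6.png",cv2.resize(d["img"][180:250,320:400],None,fx=9,fy=9,interpolation=cv2.INTER_CUBIC)[:,:,::-1])
```

View pics/top6.png

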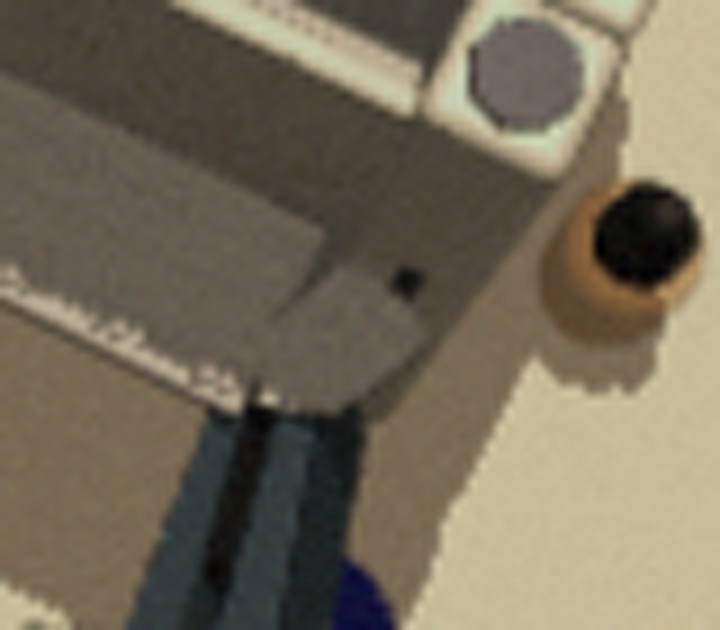

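```bash
python3 -m creep '[[0,0,0.15,0,0],[0,0,0.15,0,0],[0,0,0.15,0,0],[0,0,0.15,0,0],[0,0,0,0,0]]';python3 st.py
```

```text
time_s: 19.37
ee_pos: [377.3, -491.4, 155.5]
tool_rot: [0.82, 0.05, 0.538, 0.189]
force: [0.9, -1.3, -3.7]
gripper_width: 0.6
t 19.37 q [-1.416  0.476  2.262  1.828  1.075 -1.553] p [ 377.307 -491.359  155.466] F [ 0.906 -1.274 -3.747]
tool z [ 0.901 -0.257 -0.35 ] jaw [-0.122 -0.923  0.364] tilt 69.5 head -15.9 az -52.5
```

```bash
python3 -m creep '[[0,0,0.2,0,0],[0,0,0.2,0,0],[0,0,0.2,0,0],[0,0,0.2,0,0],[0,0,0,0,0]]';python3 st.py
```

```text
time_s: 19.78
ee_pos: [375.2, -490.5, 156.6]
tool_rot: [0.825, 0.048, 0.531, 0.186]
force: [0.9, -1.1, -7.1]
gripper_width: 0.4
t 19.78 q [-1.416  0.461  2.258  1.811  1.054 -1.524] p [ 375.234 -490.51   156.607] F [ 0.855 -1.12  -7.053]
tool z [ 0.895 -0.256 -0.366] jaw [-0.118 -0.926  0.358] tilt 68.5 head -16.0 az -52.6
```

```bash
python3 -m creep '[[0,0,-1,0,0],[0,0,-1,0,0],[-1.7,0.8,0,0,0],[-1.7,0.8,0,0,0],[-1.6,0.8,0,0,0]]'; python3 st.py;python3 -m creep '[[1,2.05,0,0,0],[1,2.05,0,0,0],[1,2.05,0,0,0],[1,2.05,0,0,0],[0.9,1.95,0,0,0]]'; python3 st.py
```

```text
time_s: 20.2
ee_pos: [330.5, -468.7, 152.6]
tool_rot: [0.813, 0.054, 0.546, 0.194]
force: [-0.8, -0.4, 0.5]
gripper_width: 0.6
t 20.2 q [-1.535  0.479  2.334  1.754  1.155 -1.635] p [ 330.502 -468.736  152.554] F [-0.773 -0.371  0.51 ]
tool z [ 0.909 -0.256 -0.329] jaw [-0.124 -0.919  0.374] tilt 70.8 head -15.7 az -54.8
time_s: 20.62
ee_pos: [379.1, -375.1, 170.8]
tool_rot: [0.8, 0.052, 0.559, 0.211]
force: [0.5, -0.4, 0.1]
gripper_width: 0.2
t 20.62 q [-1.362  0.416  2.543  2.018  1.196 -1.824] p [ 379.107 -375.063  170.772] F [ 0.499 -0.437  0.138]
tool z [ 0.917 -0.279 -0.287] jaw [-0.151 -0.906  0.396] tilt 73.3 head -16.9 az -44.7
```

```bash
python3 -m creep '[[0,0,-1.2,0,0],[0,0,-1.2,0,0],[0,0,-1.2,0,0],[0,0,-1,0,0],[0,0,0,0,0]]'; python3 st.py
```

```text
time_s: 21.03
ee_pos: [383.7, -375.3, 141.7]
tool_rot: [0.787, 0.056, 0.573, 0.223]
force: [0.7, -0.1, 0.1]
gripper_width: 0.6
t 21.03 q [-1.355  0.563  2.585  2.088  1.327 -2.019] p [ 383.74  -375.277  141.733] F [ 0.654 -0.066  0.068]
tool z [ 0.926 -0.287 -0.245] jaw [-0.167 -0.894  0.415] tilt 75.8 head -17.2 az -44.4
```

```bash
python3 -m creep '[[0,0,-0.5,0,0],[0,0,-0.5,0,0],[0,0,-0.5,0,0],[0,0,0,0,0],[0,0,0,0,0]]'; python3 st.py
python3 - <<'E'
from h import *
print(state()['tau'],state()['qd'])
d=cam("top"); cv2.imwrite("pics/top7.png",d["img"][:,:,::-1])
d=cam("side"); cv2.imwrite("pics/side7.png",d["img"][:,:,::-1])
E
```

```text
time_s: 21.45
ee_pos: [384.5, -379.0, 132.5]
tool_rot: [0.782, 0.057, 0.577, 0.229]
force: [-0.0, 0.2, 0.7]
gripper_width: 0.7
t 21.45 q [-1.356  0.615  2.591  2.104  1.372 -2.078] p [ 384.535 -378.957  132.526] F [-0.002  0.241  0.67 ]
tool z [ 0.928 -0.293 -0.229] jaw [-0.176 -0.888  0.424] tilt 76.8 head -17.5 az -44.6
[ 7.49992942e-04 -3.17816305e+01  1.02314394e+00 -2.21465374e-01
  4.18119773e+00  4.98873973e-02] [-0.00268387  0.00867974 -0.00463641  0.00378998  0.00744214 -0.00611791]
```

View pics/top7.png

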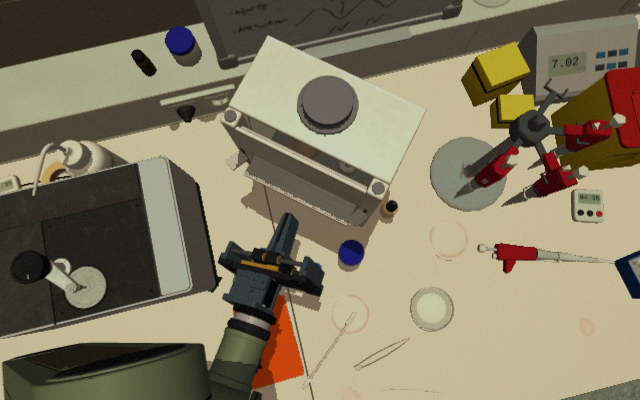

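View pics/side7.png

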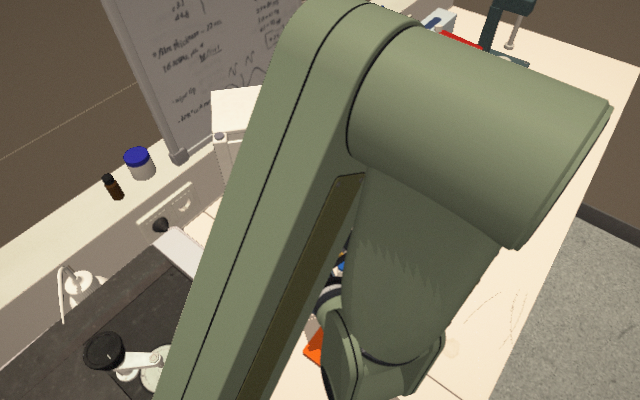

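```bash
python3 -m creep '[[1,-0.25,0,0,0],[1,-0.25,0,0,0],[1,-0.25,0,0,0],[0.9,-0.2,0,0,0],[0,0,0,0,0]]'; python3 st.py
cat > k.py <<'E'
from h import *
import sys
p=np.load("p.npy")
c,s=np.cos(p[2]),np.sin(p[2]);H=np.array([[c,s,0],[-s,c,0],[0,0,1]])
def k(pos,q,a=13.5,b=16):
    M=H@R.from_quat(q).as_matrix(); t=H@(np.array(pos)-[p[0],p[1],0])
    M[:,0]*=np.sign(M[2,0]);M[:,1]*=np.sign(M[2,1])
    P=t+a*M[:,1]+b*M[:,0]; u=(P[0]+35)/M[0,2]; Q=P-u*M[:,2]
    return t,P,Q
if __name__=="__main__":
    np.set_printoptions(precision=1,suppress=True)
    st=state()
    for n,pos,q in(("push0",[431.2,-390.3,66.2],[.822,.054,.534,.189]),("push2",[428.27,-388.6,137.2],[.827,.05,.528,.186]),("tab155",[377.3,-491.4,155.5],[.82,.05,.538,.189]),("tab156",[375.2,-490.5,156.6],[.825,.048,.531,.186]),("now",st['ee_pos'],st['tool_rot'])):
        print(n,*k(pos,q), "alt", k(pos,q,10,10)[2])
E
python3 k.py
```

```text
time_s: 21.97
ee_pos: [424.3, -389.3, 134.3]
tool_rot: [0.781, 0.056, 0.577, 0.231]
force: [-0.2, 0.1, 0.5]
gripper_width: 0.3
t 21.97 q [-1.236  0.604  2.538  2.214  1.342 -2.023] p [ 424.333 -389.305  134.292] F [-0.224  0.132  0.543]
tool z [ 0.928 -0.296 -0.227] jaw [-0.179 -0.887  0.425] tilt 76.9 head -17.7 az -42.5
push0 [-15.2   8.6  66.2] [-7.1  3.9 84.9] [-35.   -1.1  95.8] alt [-35.   -0.2  88.3]
push2 [-18.6   8.9 137.2] [-10.1   4.  155.7] [-35.   -0.3 165.9] alt [-35.    0.6 158.4]
tab155 [ -19.7 -105.9  155.5] [ -11.8 -110.8  174.2] [ -35.  -114.8  183. ] alt [ -35.  -113.9  175.6]
tab156 [ -22.  -106.   156.6] [ -13.7 -110.9  175.2] [ -35.  -114.6  183.7] alt [ -35.  -113.7  176.2]
now [-21.8   6.5 134.3] [-16.5   2.1 154.1] [-35.   -0.6 158.4] alt [-35.   -0.  151.3]
```

```bash
python3 -m creep '[[0,0,0.4,0,0],[0,0,0.4,0,0],[0,0,0.4,0,0],[0,0,0.2,0,0],[0,0,0,0,0]]'; python3 st.py; python3 k.py|tail -1
```

```text
time_s: 22.38
ee_pos: [423.2, -388.4, 150.4]
tool_rot: [0.781, 0.056, 0.578, 0.231]
force: [-0.2, -0.6, -0.2]
gripper_width: -0.1
t 22.38 q [-1.239  0.552  2.531  2.2    1.308 -1.974] p [ 423.187 -388.415  150.417] F [-0.159 -0.636 -0.181]
tool z [ 0.928 -0.296 -0.226] jaw [-0.18  -0.887  0.425] tilt 76.9 head -17.7 az -42.5
now [-23.2   6.8 150.4] [-17.9   2.4 170.2] [-35.   -0.1 174.2] alt [-35.    0.5 167.1]
```

Ridge at 174, no contact yet, as predicted (lip ~176.5). Creep up.

```bash
python3 -m creep '[[0,0,0.1,0,0],[0,0,0.1,0,0],[0,0,0,0,0],[0,0,0,0,0],[0,0,0,0,0]]'; python3 k.py|tail -1;python3 -m creep '[[0,0,0.1,0,0],[0,0,0.1,0,0],[0,0,0,0,0],[0,0,0,0,0],[0,0,0,0,0]]'; python3 k.py|tail -1
```

```text
time_s: 22.8
ee_pos: [422.2, -388.7, 152.9]
tool_rot: [0.781, 0.055, 0.577, 0.231]
force: [-0.0, 0.4, -0.5]
gripper_width: 0.4
now [-23.9   6.1 152.9] [-18.7   1.7 172.7] [-35.   -0.6 176.5] alt [-35.   -0.1 169.4]
time_s: 23.22
ee_pos: [422.1, -388.6, 153.5]
tool_rot: [0.782, 0.055, 0.576, 0.23]
force: [0.4, 0.3, -1.0]
gripper_width: 0.6
now [-24.1   6.2 153.5] [-18.8   1.7 173.2] [-35.   -0.6 177.1] alt [-35.  -0. 170.]
```

```bash
python3 -m creep '[[0,0,0.15,0,0],[0,0,0.15,0,0],[0,0,0,0,0],[0,0,0,0,0],[0,0,0,0,0]]'; python3 k.py|tail -1
```

```text
time_s: 23.63
ee_pos: [421.9, -388.5, 155.5]
tool_rot: [0.783, 0.054, 0.575, 0.23]
force: [-0.3, 0.3, -2.5]
gripper_width: 0.3
now [-24.3   6.2 155.5] [-18.9   1.7 175.2] [-35.   -0.5 179.1] alt [-35.    0.  171.9]
```

```bash
python3 -m creep '[[0,0,-0.8,0,0],[0,0,-0.9,0,0],[0,0,-0.5,0,0],[-1.7,0.5,0,0,0],[-1.7,0.5,0,0,0]]'; python3 st.py; python3 -m creep '[[-2,0,0,0,0],[-2,-1,0.5,0,0],[-1.5,-1.5,2,0,0],[-1,-1,3.5,0,0],[-1,-1,3.5,0,0]]';python3 st.py
```

```text
time_s: 24.05
ee_pos: [390.0, -378.8, 136.8]
tool_rot: [0.78, 0.058, 0.579, 0.232]
force: [-0.4, 0.0, -0.1]
gripper_width: 0.4
t 24.05 q [-1.338  0.607  2.588  2.121  1.374 -2.073] p [ 390.012 -378.842  136.77 ] F [-0.363  0.017 -0.127]
tool z [ 0.929 -0.295 -0.222] jaw [-0.179 -0.885  0.429] tilt 77.2 head -17.6 az -44.2
time_s: 24.47
ee_pos: [311.1, -420.9, 227.5]
tool_rot: [0.783, 0.051, 0.579, 0.222]
force: [0.6, -0.9, 1.1]
gripper_width: 0.8
t 24.47 q [-1.609  0.328  2.428  1.725  1.258 -1.61 ] p [ 311.074 -420.876  227.528] F [ 0.567 -0.937  1.079]
tool z [ 0.93  -0.288 -0.23 ] jaw [-0.177 -0.896  0.407] tilt 76.7 head -17.2 az -53.5
```

```bash
python3 -m creep '[[-2,-2,2.5,0,0],[-2,-2,2.5,0,0],[-2.3,-2.3,2,0,0],[-2.5,-2.5,1,0,0],[-2.5,-2.5,1,0,0]]';python3 -m creep '[[-3,-2.2,0,-2,0],[-3,-2.2,0,-2,0],[-3,-2.2,0,-2,0],[-3,-2.2,0,-2,0],[-3,-2.2,0,-2,0]]'; python3 st.py;  python3 - <<'E'
from h import *
for n in("side","top"):
    d=cam(n); cv2.imwrite(f"pics/{n}8.png",d["img"][:,:,::-1])
E
```

```text
time_s: 24.88
ee_pos: [194.9, -530.0, 330.5]
tool_rot: [0.781, 0.058, 0.58, 0.223]
force: [0.1, -0.6, 0.1]
gripper_width: 0.4
time_s: 25.3
ee_pos: [37.7, -643.5, 335.8]
tool_rot: [0.782, -0.009, 0.558, 0.276]
force: [0.0, -0.4, -0.9]
gripper_width: 0.3
t 25.3 q [-2.065  0.414  1.802  1.376  1.454 -1.085] p [  37.704 -643.502  335.839] F [ 0.049 -0.407 -0.929]
tool z [ 0.868 -0.442 -0.224] jaw [-0.322 -0.847  0.423] tilt 77.1 head -27.0 az -86.6
```

View pics/side8.png

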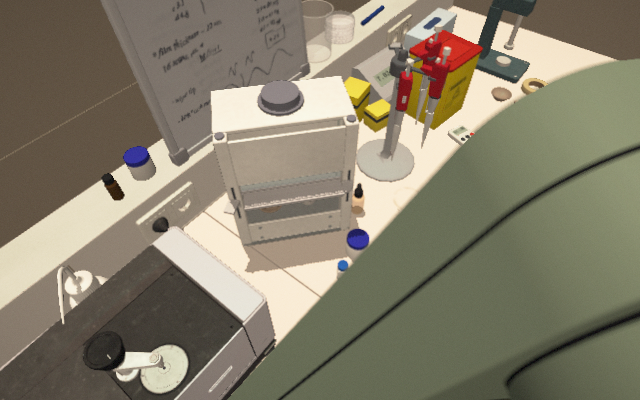

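View pics/top8.png

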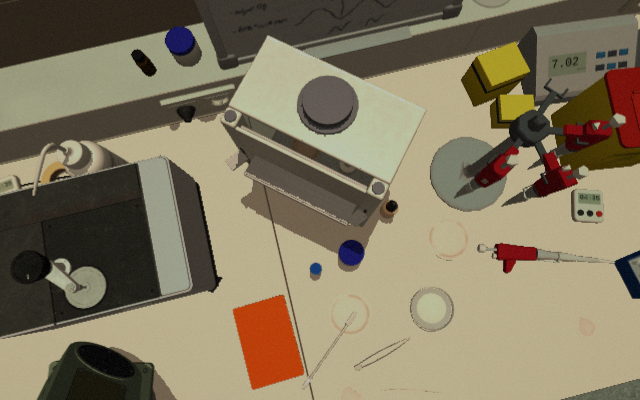

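Hood in clear view. The objects are where they were (vial cap (342,266) side, (316,269) top). Zoom on lip vs. tab.

Run:
```python
from h import *
import pickle
C={n:cam(n) for n in("side","top")}
pickle.dump(C,open("s8.pkl","wb"))
a=C["side"]["img"][165:220,280:365]
cv2.imwrite("pics/s8z.png",cv2.convertScaleAbs(cv2.resize(a,None,fx=9,fy=9,interpolation=cv2.INTER_CUBIC),alpha=1.4)[:,:,::-1])
a=C["top"]["img"][180:240,320:400]
cv2.imwrite("pics/t8z.png",cv2.convertScaleAbs(cv2.resize(a,None,fx=9,fy=9,interpolation=cv2.INTER_CUBIC),alpha=1.4)[:,:,::-1])
```

```text
(no output)
```

View pics/s8z.png

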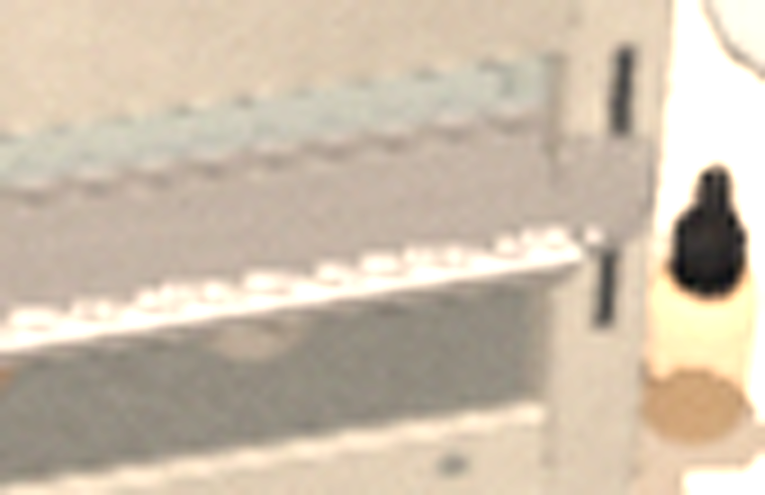

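View pics/t8z.png

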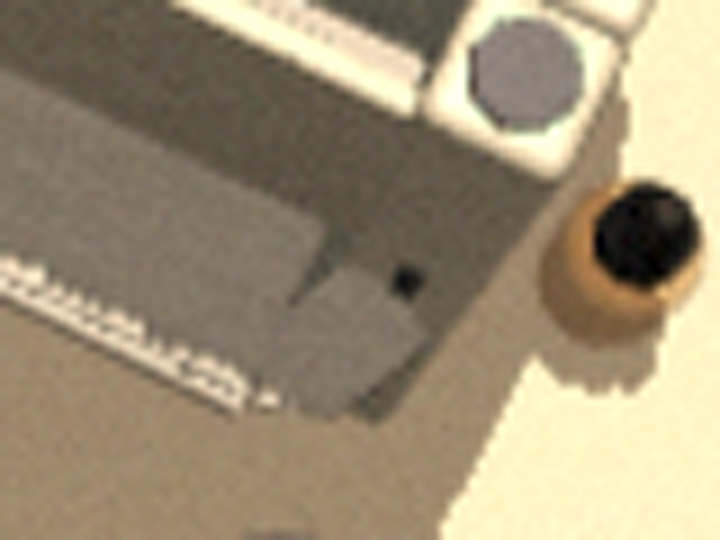

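Run:
```python
from h import *
import pickle
C=pickle.load(open("s8.pkl","rb"));p=np.load("p.npy")
c,s=np.cos(p[2]),np.sin(p[2])
W=lambda L:np.array([[p[0]+c*x-s*y,p[1]+s*x+c*y,z] for x,y,z in L])
H=188
for n,o0,tgt,fn in(("side",(280,165),(580,260),"s8m"),("top",(320,180),(240,412),"t8m")):
    a=C[n]["img"][o0[1]:o0[1]+60,o0[0]:o0[0]+85]
    i=cv2.convertScaleAbs(cv2.resize(a,None,fx=9,fy=9,interpolation=cv2.INTER_CUBIC),alpha=1.4)[:,:,::-1].copy()
    f=lambda L:(proj(C[n],W(L))-o0+.5)*9
    off=np.array(tgt)-f([(-35,-100,H-10)])[0]; print(n,off/9)
    for L,col in(([(-35,0,H-10),(-35,-100,H-10),(0,-100,H-10)],(0,0,255)),([(-31,0,H),(-31,-100,H),(0,-100,H)],(0,200,0)),([(0,-106,H),(-24,-106,H),(-35,-117,H),(-24,-128,H),(0,-128,H),(0,-106,H)],(255,0,0)),([(-24,-106,H-6),(-35,-117,H-6),(-24,-128,H-6)],(255,0,255))):
        cv2.polylines(i,[np.int32(f(L)+off)],False,col,1)
    cv2.imwrite(f"pics/{fn}.png",i)
```

```text
side [ 0.74651995 -1.88267749]
top [-0.72805653  0.39510959]
```

View pics/s8m.png

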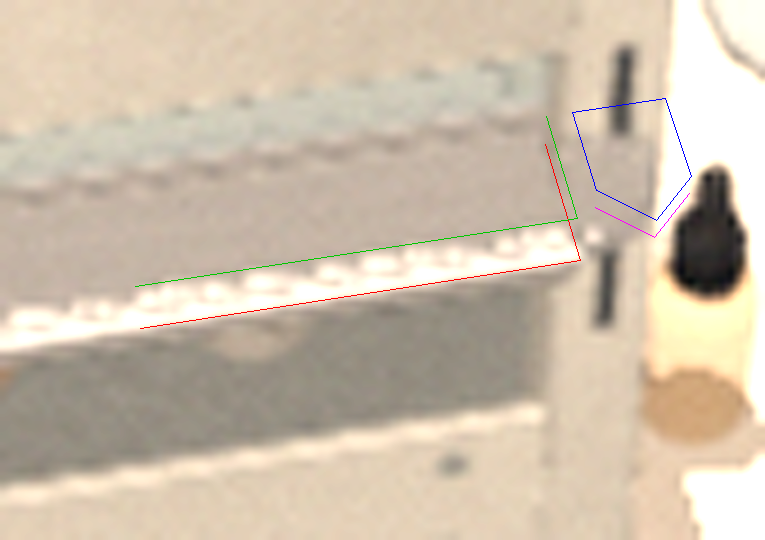

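View pics/t8m.png

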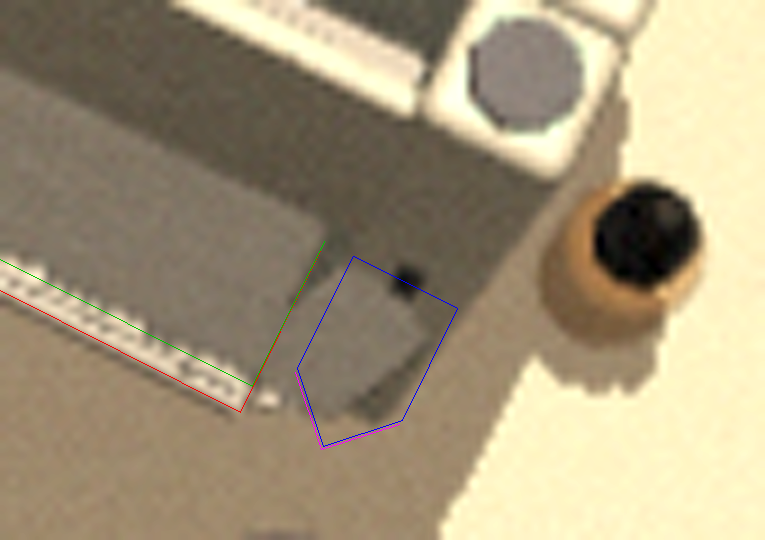

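```bash
cat > ov.py <<'E'
from h import *
import pickle
C=pickle.load(open("s8.pkl","rb"));p=np.load("p.npy")
c,s=np.cos(p[2]),np.sin(p[2])
W=lambda L:np.array([[p[0]+c*x-s*y,p[1]+s*x+c*y,z] for x,y,z in L])
H=188
def tab(ps,z,y0=-117,tip=24):
    cp,sp=np.cos(ps),np.sin(ps)
    return [(cp*x-sp*y,y0+sp*x+cp*y,z) for x,y in((0,11),(-tip,11),(-35,0),(-tip,-11),(0,-11),(0,11))]
out=[]
for dz in(-6,0,6):
  row=[]
  for n,o0,tgt in(("side",(320,170),(340-320,None),),("top",(335,195),None)):
    F=10
    a=C[n]["img"][o0[1]:o0[1]+36,o0[0]:o0[0]+50]
    i=cv2.convertScaleAbs(cv2.resize(a,None,fx=F,fy=F,interpolation=cv2.INTER_CUBIC),alpha=1.4)[:,:,::-1].copy()
    px=(280+580/9,165+260/9) if n=="side" else (320+240/9,180+412/9)
    f=lambda L:(proj(C[n],W(L))-o0+.5)*F
    off=(np.array(px)-o0)*F-f([(-35,-100,H-10)])[0]
    for L,col in(([(-35,0,H-10),(-35,-100,H-10),(0,-100,H-10)],(0,0,255)),(tab(-.3,H+dz),(255,0,0)),(tab(-.3,H+dz-6)[1:4],(255,0,255))):
        cv2.polylines(i,[np.int32(f(L)+off)],False,col,1)
    row.append(i)
  out.append(np.vstack(row))
cv2.imwrite("pics/ov.png",cv2.resize(np.hstack(out[:3]),(800,int(800*720/1500)),interpolation=cv2.INTER_AREA))
cv2.imwrite("pics/ov1.png",out[1])
E
python3 ov.py
```

```text
(no output)
```

View pics/ov.png

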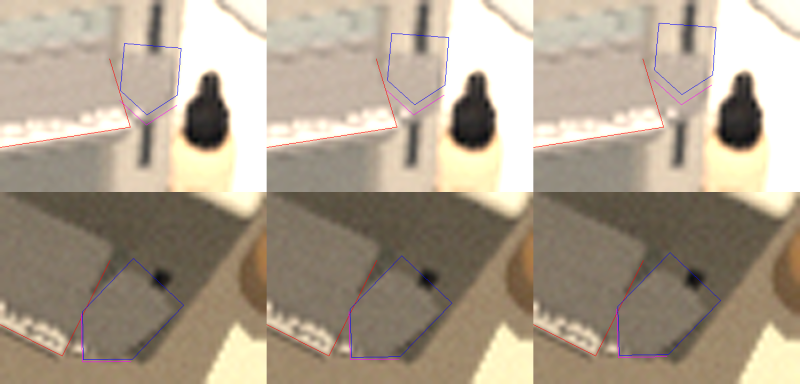

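```bash
cat >> ov.py <<'E'
out=[]
for dz in(None,-4,-9):
    n="side";o0=(325,172);F=22
    a=C[n]["img"][o0[1]:o0[1]+25,o0[0]:o0[0]+18+14]
    i=cv2.convertScaleAbs(cv2.resize(a,None,fx=F,fy=F,interpolation=cv2.INTER_CUBIC),alpha=1.3)[:,:,::-1].copy()
    px=(280+580/9,165+260/9); f=lambda L:(proj(C[n],W(L))-o0+.5)*F
    off=(np.array(px)-o0)*F-f([(-35,-100,H-10)])[0]
    if dz is not None:
      for L,col in(([(-35,0,H-10),(-35,-100,H-10),(0,-100,H-10)],(0,0,255)),([(-31,0,H),(-31,-100,H),(0,-100,H)],(0,200,0)),(tab(-.3,H+dz),(255,0,0)),(tab(-.3,H+dz-6)[1:4],(255,0,255))):
        cv2.polylines(i,[np.int32(f(L)+off)],False,col,1)
    out.append(i)
cv2.imwrite("pics/ov2.png",np.vstack([cv2.resize(np.hstack(out[:2]),(800,312))]))
cv2.imwrite("pics/ov3.png",cv2.resize(np.hstack([out[0],out[2]]),(800,312)))
E
python3 ov.py
```

```text
(no output)
```

View pics/ov2.png

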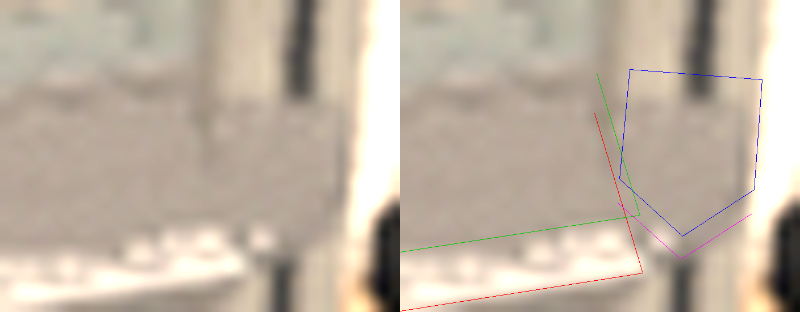

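View pics/ov3.png

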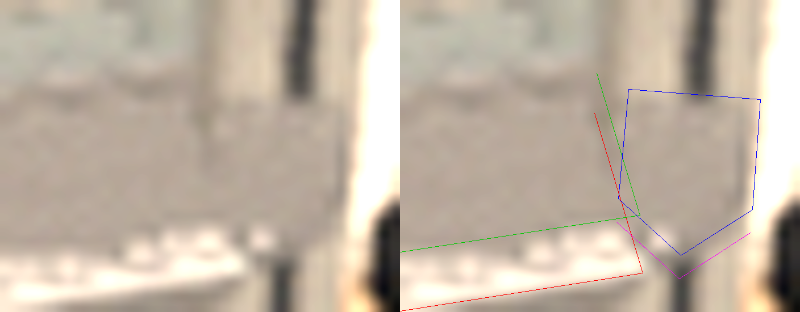

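Run:
```python
from h import *
import pickle
np.set_printoptions(precision=2,suppress=True)
C=pickle.load(open("s8.pkl","rb"));p=np.load("p.npy");S,T=C["side"],C["top"]
c,s=np.cos(p[2]),np.sin(p[2])
def loc(P): d=P[:2]-p[:2];return np.array([c*d[0]+s*d[1],-s*d[0]+c*d[1],P[2]])
def spot(d,u,v,r=3):
    g=d["img"][v-r:v+r+1,u-r:u+r+1].astype(int).sum(2); print(g); return g
spot(S,345,191);spot(T,349,224)
# lip lower front bright-band edge in side: column profiles
for u in range(296,346,6): print(u, S["img"][190:206,u].astype(int).sum(1))
```

```text
[[384 383 384 390 388 383 386]
 [379 388 389 390 387 390 379]
 [470 403 366 459 439 378 377]
 [549 429 369 499 479 358 346]
 [529 551 454 369 343 311 314]
 [594 592 497 387 314 204 266]
 [425 382 411 437 338 166 296]]
[[321 256 215 245 246 248 243]
 [454 314 200 245 244 264 244]
 [418 356 254 337 309 257 246]
 [434 259 310 432 424 250 271]
 [343 256 265 237 274 266 290]
 [289 289 293 291 291 280 296]
 [290 287 288 288 287 284 288]]
296 [396 391 390 387 386 388 392 507 599 510 617 482 346 293 301 305]
302 [390 383 386 392 394 388 460 514 507 627 486 347 318 314 303 299]
308 [384 384 393 384 388 502 593 529 631 507 352 343 362 365 358 309]
314 [392 391 388 387 385 417 546 639 517 347 326 312 304 293 302 301]
320 [389 389 388 458 526 507 576 529 356 310 294 301 304 302 290 295]
326 [393 387 446 527 555 614 534 350 327 306 296 305 300 297 297 301]
332 [390 384 435 527 576 535 360 337 304 294 303 295 302 302 303 303]
338 [447 537 507 545 545 362 336 306 307 315 320 308 317 316 320 320]
344 [366 369 454 497 411 432 453 441 449 446 451 449 448 444 451 445]
```

Run:
```python
from h import *
import pickle
np.set_printoptions(precision=2,suppress=True)
C=pickle.load(open("s8.pkl","rb"));p=np.load("p.npy");S,T=C["side"],C["top"]
c,s=np.cos(p[2]),np.sin(p[2])
def loc(P): d=P[:2]-p[:2];return np.array([c*d[0]+s*d[1],-s*d[0]+c*d[1],P[2]])
def t(n,a,b):
    P=tri(S,a,T,b);print(n,P,loc(P),"res",proj(S,[P])[0]-a,proj(T,[P])[0]-b)
t("spot",(345.35,190.55),(349.45,223.6))
z=lambda o,f,x,y:(o[0]+x/f-.5,o[1]+y/f-.5)
s9=lambda x,y:z((280,165),9,x,y);t9=lambda x,y:z((320,180),9,x,y)
t("rearL tab",s9(562,130),t9(345,264)); t("rearR",s9(650,142),t9(426,325)); t("lowR",s9(640,222),t9(352,410))
t("lip corner",s9(580,255),t9(241,408))
# lip bottom/top line vs left corner
im=T["img"]; 
for u in range(262,348,12): print(u, im[168:232,u].astype(int).sum(1)[int((u-250)*.51)-2:int((u-250)*.51)+16], 168+int((u-250)*.51)-2)
```

```text
spot [ 366.41 -483.69  189.73] [ -32.88 -103.65  189.73] res [-0.37 -0.05] [0.3  0.32]
rearL tab [ 392.21 -496.86  192.37] [  -3.91 -104.28  192.37] res [0.1  0.02] [-0.09 -0.09]
rearR [ 381.12 -513.09  187.34] [  -6.84 -123.72  187.34] res [-0.24 -0.03] [0.2  0.21]
lowR [ 365.82 -498.87  183.47] [ -26.8  -117.57  183.47] res [0.2  0.03] [-0.17 -0.18]
lip corner [ 364.35 -478.44  188.37] [-37.01 -99.81 188.37] res [-0.38 -0.06] [0.31 0.33]
262 [236 231 238 237 232 237 242 296 415 372 429 366 227 276 275 277 283 283] 172
274 [235 234 239 250 247 253 245 305 422 378 447 373 208 285 290 288 284 281] 178
286 [246 237 242 242 263 254 251 238 283 385 457 369 230 278 286 286 284 283] 184
298 [246 241 249 250 250 251 315 464 431 404 455 367 225 288 278 286 291 287] 190
310 [243 242 246 249 253 252 243 323 443 387 466 367 219 287 287 286 286 292] 196
322 [239 242 261 243 252 247 230 330 454 394 460 378 222 274 288 287 282 291] 202
334 [251 247 246 247 246 250 241 322 448 347 461 357 222 276 286 292 292 285] 208
346 [238 244 249 250 247 242 241 321 454 418 434 343 289 290 287 290 288 287] 214
```

```bash
python3 -m creep '[[3,2.2,0,2,0],[3,2.2,0,2,0],[3,2.2,0,2,0],[3,2,0,2,0],[3,1.5,0,2,0]]';python3 -m creep '[[3,0.6,-1.5,0,0],[3,0.6,-1.5,0,0],[2.6,0.3,-2,0,0],[2,0,-2,0,0],[1,0,-2,0,0]]'; python3 st.py; python3 k.py | tail -1
```

```text
time_s: 25.92
ee_pos: [194.7, -533.6, 334.3]
tool_rot: [0.779, 0.062, 0.583, 0.222]
force: [-0.8, 0.1, 1.0]
gripper_width: 0.8
time_s: 26.33
ee_pos: [324.0, -503.7, 248.2]
tool_rot: [0.777, 0.072, 0.585, 0.22]
force: [0.1, 0.3, -0.1]
gripper_width: 0.3
t 26.33 q [-1.579  0.381  2.209  1.676  1.248 -1.459] p [ 324.044 -503.741  248.151] F [ 0.133  0.306 -0.102]
tool z [ 0.941 -0.258 -0.218] jaw [-0.146 -0.893  0.426] tilt 77.4 head -15.3 az -57.2
now [ -62.3 -140.1  248.2] [ -57.  -144.4  268. ] [ -35.  -140.3  262.9] alt [ -35.  -139.8  255.8]
```

```bash
python3 -m creep '[[1.5,0,-0.8,0,0],[1.5,0,-0.8,0,0],[1.4,0,-0.8,0,0],[0.3,0,0,0,0],[0,0,0,0,0]]'; python3 st.py
python3 - <<'E'
from h import *
d=cam("top"); cv2.imwrite("pics/top9.png",cv2.resize(d["img"][180:250,320:400],None,fx=9,fy=9,interpolation=cv2.INTER_CUBIC)[:,:,::-1])
E
```

```text
time_s: 26.75
ee_pos: [380.3, -490.0, 219.8]
tool_rot: [0.778, 0.075, 0.588, 0.21]
force: [0.0, 0.8, 0.3]
gripper_width: 0.4
t 26.75 q [-1.446  0.433  2.239  1.805  1.205 -1.543] p [ 380.349 -489.962  219.777] F [0.038 0.831 0.284]
tool z [ 0.946 -0.239 -0.221] jaw [-0.13  -0.9    0.415] tilt 77.2 head -14.2 az -52.2
```

View pics/top9.png

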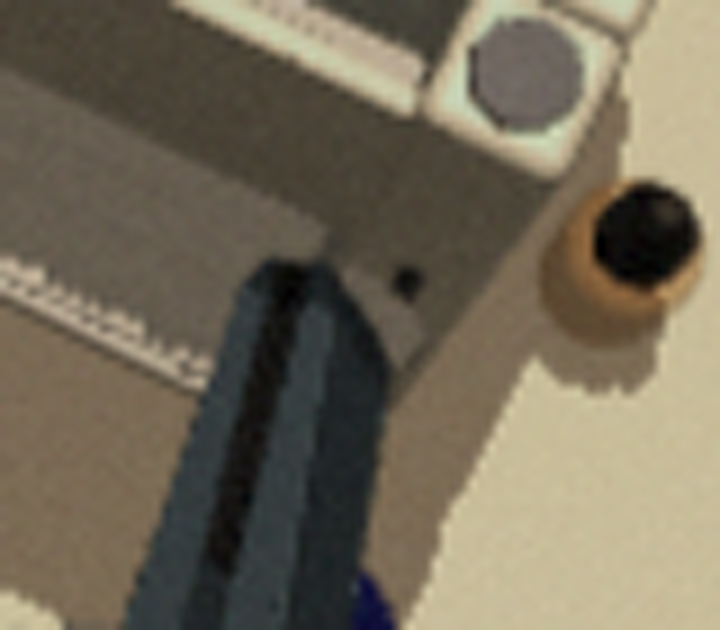

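```bash
python3 -m creep '[[-0.4,-0.8,0,0,0],[-0.4,-0.8,0,0,0],[0,0,0,0,0],[0,0,-0.2,0,0],[0,0,0,0,0]]'; python3 st.py
python3 - <<'E'
from h import *
d=cam("top"); cv2.imwrite("pics/top10.png",cv2.resize(d["img"][180:250,320:400],None,fx=9,fy=9,interpolation=cv2.INTER_CUBIC)[:,:,::-1])
E
```

```text
time_s: 27.22
ee_pos: [368.7, -509.0, 221.0]
tool_rot: [0.777, 0.075, 0.587, 0.214]
force: [-0.1, -0.4, -0.4]
gripper_width: 0.9
t 27.22 q [-1.477  0.447  2.203  1.773  1.215 -1.523] p [ 368.725 -509.039  220.982] F [-0.122 -0.371 -0.354]
tool z [ 0.945 -0.243 -0.219] jaw [-0.134 -0.897  0.42 ] tilt 77.4 head -14.4 az -54.1
```

View pics/top10.png

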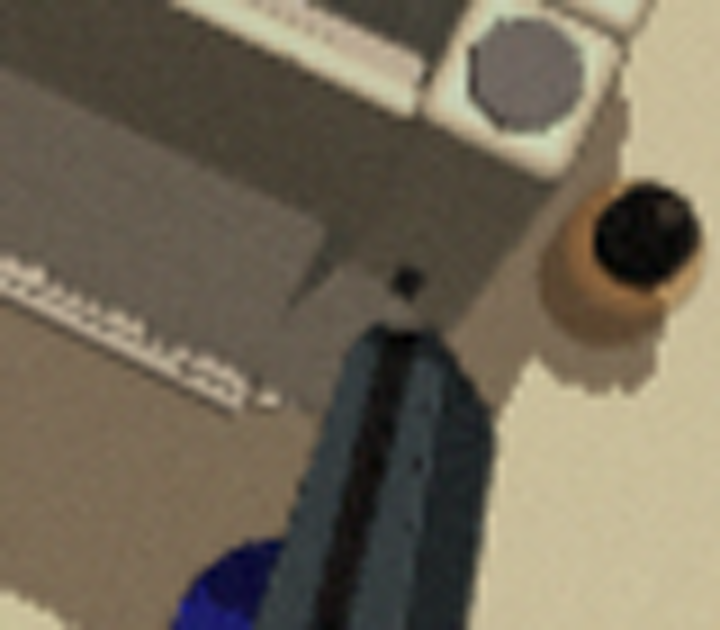

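```bash
python3 -m creep '[[0,0.15,-0.3,0,0],[0,0.15,-0.3,0,0],[0,0,-0.2,0,0],[0,0,0,0,0],[0,0,0,0,0]]'; python3 -m creep '[[0,0,-0.15,0,0],[0,0,0,0,0],[0,0,-0.15,0,0],[0,0,0,0,0],[0,0,0,0,0]]'; python3 -m creep '[[0,0,-0.15,0,0],[0,0,0,0,0],[0,0,-0.15,0,0],[0,0,0,0,0],[0,0,0,0,0]]'
```

```text
time_s: 27.68
ee_pos: [368.2, -505.3, 212.0]
tool_rot: [0.777, 0.075, 0.587, 0.213]
force: [0.3, 0.1, 0.2]
gripper_width: 0.6
time_s: 28.1
ee_pos: [368.6, -505.1, 208.6]
tool_rot: [0.777, 0.075, 0.588, 0.213]
force: [0.0, 0.2, -0.2]
gripper_width: 0.2
time_s: 28.52
ee_pos: [368.6, -505.2, 205.4]
tool_rot: [0.777, 0.075, 0.588, 0.213]
force: [0.2, -0.8, -1.2]
gripper_width: 0.3
```

```bash
python3 -m creep '[[0,0,-0.15,0,0],[0,0,0,0,0],[0,0,-0.15,0,0],[0,0,0,0,0],[0,0,0,0,0]]'; python3 -m creep '[[0,0,-0.15,0,0],[0,0,0,0,0],[0,0,-0.15,0,0],[0,0,0,0,0],[0,0,0,0,0]]'
```

```text
time_s: 28.93
ee_pos: [368.6, -505.2, 202.1]
tool_rot: [0.777, 0.075, 0.588, 0.213]
force: [-0.3, 0.7, 0.0]
gripper_width: 0.3
time_s: 29.35
ee_pos: [368.6, -505.2, 198.7]
tool_rot: [0.777, 0.075, 0.588, 0.213]
force: [-0.4, 0.2, 0.0]
gripper_width: 0.1
```

```bash
python3 -m creep '[[0,0,-0.15,0,0],[0,0,-0.15,0,0],[0,0,-0.1,0,0],[0,0,0,0,0],[0,0,0,0,0]]'; python3 st.py;  python3 - <<'E'
from h import *
d=cam("top"); cv2.imwrite("pics/top11.png",cv2.resize(d["img"][180:250,320:400],None,fx=9,fy=9,interpolation=cv2.INTER_CUBIC)[:,:,::-1])
d=cam("side"); cv2.imwrite("pics/side11.png",d["img"][:,:,::-1])
E
```

```text
time_s: 29.77
ee_pos: [368.6, -505.2, 194.2]
tool_rot: [0.777, 0.075, 0.588, 0.213]
force: [-0.6, -0.5, 0.6]
gripper_width: 0.8
t 29.77 q [-1.477  0.499  2.232  1.802  1.232 -1.605] p [ 368.59  -505.202  194.229] F [-0.588 -0.454  0.64 ]
tool z [ 0.945 -0.243 -0.219] jaw [-0.134 -0.898  0.419] tilt 77.4 head -14.4 az -53.9
```

View pics/top11.png

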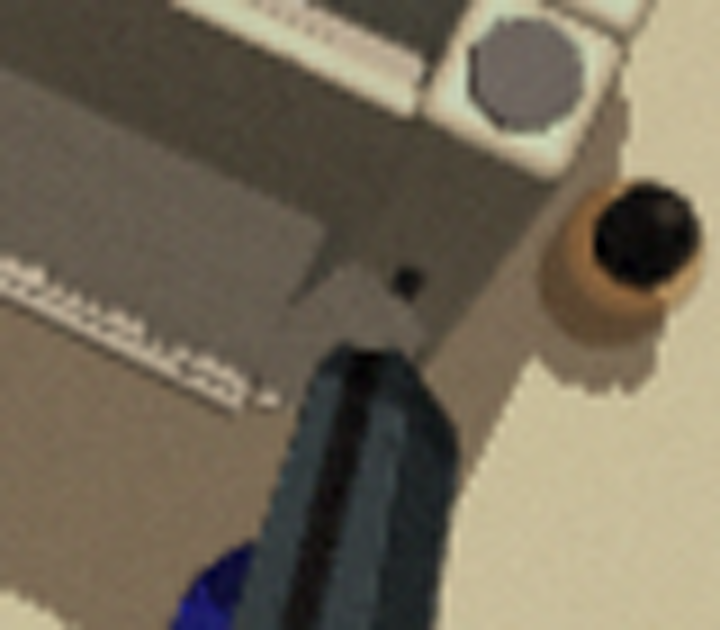

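```bash
python3 -m creep '[[0,0,-0.15,0,0],[0,0,0,0,0],[0,0,-0.15,0,0],[0,0,0,0,0],[0,0,0,0,0]]'; python3 -m creep '[[0,0,-0.15,0,0],[0,0,0,0,0],[0,0,-0.15,0,0],[0,0,0,0,0],[0,0,0,0,0]]'
```

```text
time_s: 30.28
ee_pos: [368.6, -505.4, 191.3]
tool_rot: [0.777, 0.075, 0.588, 0.214]
force: [0.1, 0.5, 0.0]
gripper_width: 0.4
time_s: 30.7
ee_pos: [368.4, -506.3, 189.3]
tool_rot: [0.776, 0.075, 0.588, 0.215]
force: [-0.5, -1.2, 1.1]
gripper_width: 0.3
```

```bash
python3 -m creep '[[0,0,-0.15,0,0],[0,0,0,0,0],[0,0,0,0,0],[0,0,0,0,0],[0,0,0,0,0]]'; python3 st.py
```

```text
time_s: 31.12
ee_pos: [368.3, -506.7, 188.3]
tool_rot: [0.776, 0.075, 0.589, 0.215]
force: [-0.2, -0.6, 1.8]
gripper_width: 0.3
t 31.12 q [-1.478  0.515  2.236  1.812  1.24  -1.629] p [ 368.31  -506.745  188.345] F [-0.158 -0.564  1.806]
tool z [ 0.945 -0.246 -0.214] jaw [-0.138 -0.896  0.422] tilt 77.6 head -14.6 az -54.0
```

```bash
python3 -m creep '[[0,0,0.8,0,0],[0,0.9,0.4,0,0],[0.7,1.4,0,0,0],[0.6,1.2,0,0,0],[0,0,0,0,0]]'; python3 st.py;  python3 k.py | tail -1
python3 - <<'E'
from h import *
d=cam("top"); cv2.imwrite("pics/top12.png",cv2.resize(d["img"][180:250,320:400],None,fx=9,fy=9,interpolation=cv2.INTER_CUBIC)[:,:,::-1])
E
```

```text
time_s: 31.53
ee_pos: [368.1, -498.9, 200.0]
tool_rot: [0.781, 0.052, 0.574, 0.239]
force: [-0.2, 1.1, 0.4]
gripper_width: 0.3
t 31.53 q [-1.452  0.459  2.291  1.902  1.192 -1.652] p [ 368.117 -498.856  200.038] F [-0.182  1.064  0.4  ]
tool z [ 0.922 -0.313 -0.226] jaw [-0.193 -0.88   0.433] tilt 76.9 head -18.8 az -53.6
now [ -24.7 -116.6  200. ] [ -19.6 -120.9  219.8] [ -35.  -122.8  223.5] alt [ -35.  -122.4  216.3]
```

View pics/top12.png

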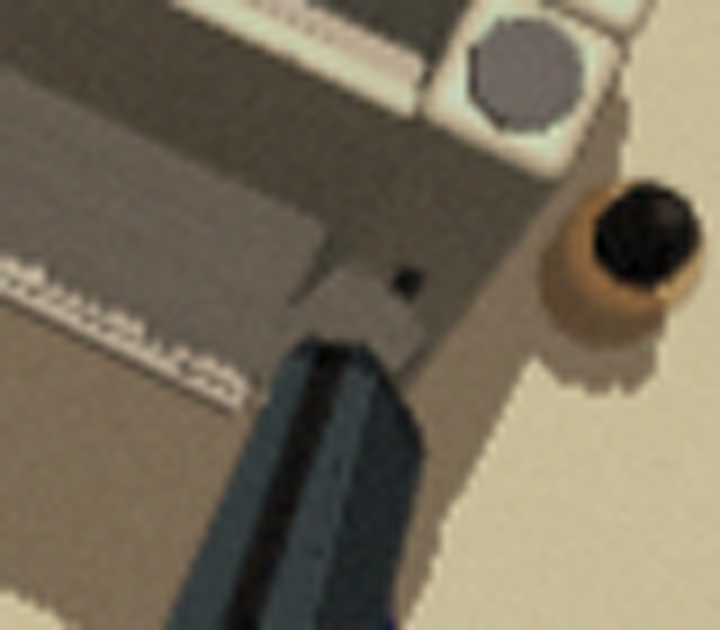

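```bash
python3 -m creep '[[0,0,0.8,0,0],[0,0,0.5,0,0],[0.9,1.7,0,0,0],[0.9,1.6,0,2,0],[0,0,0,2,0]]'; python3 st.py;  python3 k.py | tail -1
python3 - <<'E'
from h import *
d=cam("top"); cv2.imwrite("pics/top13.png",cv2.resize(d["img"][180:250,320:400],None,fx=9,fy=9,interpolation=cv2.INTER_CUBIC)[:,:,::-1])
E
```

```text
time_s: 32.0
ee_pos: [388.0, -458.3, 216.4]
tool_rot: [0.778, 0.084, 0.584, 0.215]
force: [0.2, -0.2, -0.4]
gripper_width: 0.5
t 32.0 q [-1.416  0.412  2.306  1.845  1.201 -1.613] p [ 388.004 -458.278  216.415] F [ 0.195 -0.198 -0.407]
tool z [ 0.945 -0.236 -0.226] jaw [-0.12  -0.893  0.433] tilt 77.0 head -14.0 az -49.7
now [-24.5 -71.4 216.4] [-19.  -75.3 236.2] [-35.  -78.6 240. ] alt [-35.  -78.2 232.9]
```

View pics/top13.png

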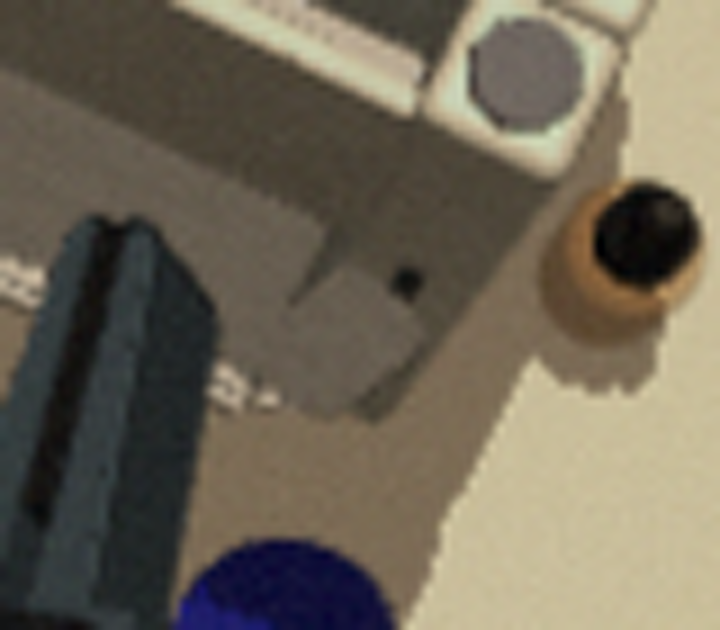

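```bash
python3 -m creep '[[0.1,0,-0.6,0,0],[0.1,0,-0.6,0,0],[0.1,0,-0.5,0,0],[0,0,0,0,0],[0,0,0,0,0]]'; python3 -m creep '[[0,0,-0.15,0,0],[0,0,0,0,0],[0,0,-0.15,0,0],[0,0,0,0,0],[0,0,0,0,0]]'
```

```text
time_s: 32.47
ee_pos: [392.1, -460.9, 200.5]
tool_rot: [0.776, 0.086, 0.585, 0.217]
force: [-1.0, -0.9, 3.5]
gripper_width: 0.7
time_s: 32.88
ee_pos: [392.0, -460.9, 197.7]
tool_rot: [0.776, 0.085, 0.586, 0.217]
force: [-0.6, -0.5, 2.1]
gripper_width: 0.5
```

```bash
python3 -m creep '[[-0.5,0,1.5,0,0],[-2,-1,2,0,0],[-2.5,-1.5,2.5,0,0],[-2.5,-2,2,0,0],[-2.5,-2,2,0,0]]';python3 -m creep '[[-3,-2.5,1,0,0],[-3,-2.5,1,0,0],[-3,-2.5,0,0,0],[-3,-2.5,0,-2,0],[-3,-2.2,0,-2,0]]'; python3 st.py;  python3 - <<'E'
from h import *
import pickle
C={n:cam(n) for n in("side","top")}
pickle.dump(C,open("s14.pkl","wb"))
for n in C: cv2.imwrite(f"pics/{n}14.png",C[n]["img"][:,:,::-1])
a=C["side"]["img"][165:220,280:365]
cv2.imwrite("pics/s14z.png",cv2.convertScaleAbs(cv2.resize(a,None,fx=9,fy=9,interpolation=cv2.INTER_CUBIC),alpha=1.4)[:,:,::-1])
a=C["top"]["img"][180:240,320:400]
cv2.imwrite("pics/t14z.png",cv2.convertScaleAbs(cv2.resize(a,None,fx=9,fy=9,interpolation=cv2.INTER_CUBIC),alpha=1.4)[:,:,::-1])
E
```

```text
time_s: 33.3
ee_pos: [291.9, -518.4, 290.9]
tool_rot: [0.782, 0.085, 0.583, 0.205]
force: [0.4, 0.1, 0.7]
gripper_width: 0.6
time_s: 33.72
ee_pos: [133.9, -644.9, 314.5]
tool_rot: [0.787, 0.06, 0.571, 0.228]
force: [0.1, -0.2, 0.3]
gripper_width: 0.5
t 33.72 q [-1.903  0.456  1.773  1.358  1.442 -1.104] p [ 133.896 -644.9    314.525] F [ 0.132 -0.207  0.262]
tool z [ 0.925 -0.291 -0.244] jaw [-0.167 -0.889  0.427] tilt 75.9 head -17.5 az -78.3
```

View pics/s14z.png

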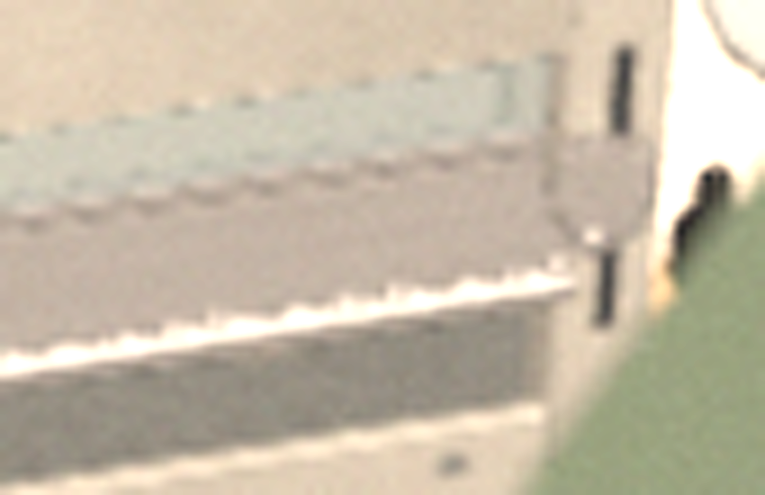

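View pics/t14z.png

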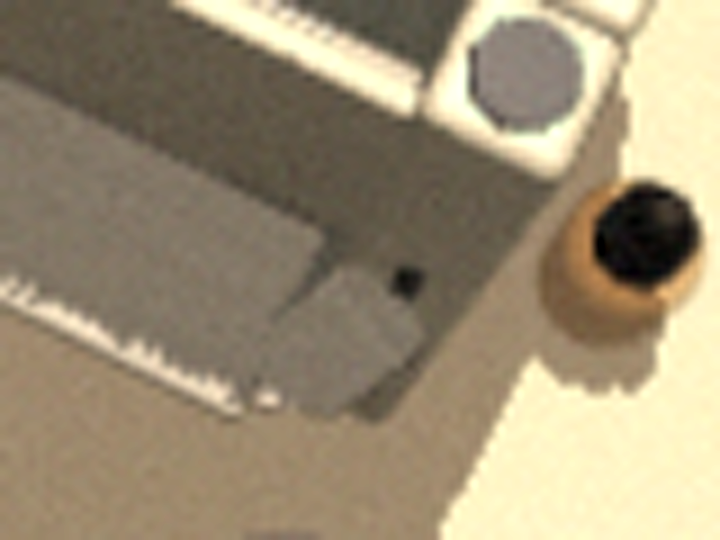

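Run:
```python
from h import *
import pickle
np.set_printoptions(precision=2,suppress=True)
A=pickle.load(open("s8.pkl","rb"));B=pickle.load(open("s14.pkl","rb"))
def edge(g,lo,hi,lev,up):
    for r in range(lo,hi):
        a,b=g[r],g[r+1]
        if (up and a<lev<=b) or (not up and a>=lev>b): return r+(lev-a)/(b-a)
    return np.nan
for nm,D in(("s8",A),("s14",B)):
    T=D["top"]["img"].astype(int).sum(2);S=D["side"]["img"].astype(int).sum(2)
    U=np.arange(256,344)
    e=[];o=[]
    for u in U:
        base=168+int((u-250)*.51)
        r1=edge(T[:,u],base,base+14,340,True); e.append(r1)
        o.append(edge(T[:,u],int(r1)+1 if r1==r1 else base,base+16,300,False))
    for k,v in(("shadow edge top",e),("outer edge top",o)):
        v=np.array(v);m=np.isfinite(v);c=np.polyfit(U[m],v[m],1)
        for _ in range(3): m=m&(abs(np.polyval(c,U)-v)<1);c=np.polyfit(U[m],v[m],1)
        print(nm,k,"n",m.sum(),"slope",c[0],"at 349.5:",np.polyval(c,349.5),"std",np.std(v[m]-np.polyval(c,U[m])))
    U=np.arange(262,340);e=[];o=[]
    for u in U:
        c0=int(206-(u-262)*.155)-10
        r1=edge(S[:,u],c0,c0+16,460,True);e.append(r1);
        # bottom: last bright
        rr=[r for r in range(c0,c0+20) if S[r,u]>440]; 
        o.append(edge(S[:,u],rr[-1],rr[-1]+2,440,False) if rr else np.nan)
    for k,v in(("shadow edge side",e),("bottom edge side",o)):
        v=np.array(v);m=np.isfinite(v);c=np.polyfit(U[m],v[m],1)
        for _ in range(4): m=m&(abs(np.polyval(c,U)-v)<1.2);c=np.polyfit(U[m],v[m],1)
        print(nm,k,"n",m.sum(),"slope",c[0],"at 345.4:",np.polyval(c,345.4),"std",np.std(v[m]-np.polyval(c,U[m])))
    print(S[186:196,342:351]);print(T[219:228,345:356])
```

```text
s8 shadow edge top n 78 slope 0.4958965899016781 at 349.5: 222.89421327849186 std 0.4295610246726379
s8 outer edge top n 86 slope 0.49817913073023995 at 349.5: 227.0521829820296 std 0.07768427776161818
s8 shadow edge side n 77 slope -0.1542597150671111 at 345.4: 189.50220033986167 std 0.4865789322417108
s8 bottom edge side n 78 slope -0.1560031362379538 at 345.4: 193.45320935001448 std 0.09064556274988077
[[378 381 393 384 387 383 386 389 388]
 [393 389 386 384 386 389 391 384 377]
 [384 383 384 390 388 383 386 381 384]
 [379 388 389 390 387 390 379 374 370]
 [470 403 366 459 439 378 377 371 374]
 [549 429 369 499 479 358 346 369 402]
 [529 551 454 369 343 311 314 402 456]
 [594 592 497 387 314 204 266 408 453]
 [425 382 411 437 338 166 296 421 454]
 [342 376 432 444 332 163 303 418 449]]
[[248 242 256 251 251 240 238 243 255 255 241]
 [321 241 245 245 237 242 252 254 255 234 251]
 [450 321 256 215 245 246 248 243 243 246 249]
 [386 454 314 200 245 244 264 244 245 252 251]
 [326 418 356 254 337 309 257 246 235 258 248]
 [425 434 259 310 432 424 250 271 240 239 241]
 [276 343 256 265 
[... 652 characters left out ...]
3]
 [326 368 385 385 391 378 378 383 371]
 [345 348 377 452 440 385 372 370 368]
 [372 335 371 501 479 358 341 370 402]
 [383 370 374 365 346 311 318 401 461]
 [449 412 411 381 310 200 274 404 452]
 [484 419 445 435 336 164 301 420 453]
 [478 467 453 437 332 163 305 421 448]]
[[245 254 249 257 241 258 250 242 247 239 243]
 [238 253 245 252 232 251 252 249 252 242 252]
 [243 245 243 229 249 248 246 244 250 243 248]
 [308 235 242 195 261 242 248 255 260 249 243]
 [375 250 224 269 336 324 250 248 248 243 240]
 [317 286 228 306 435 422 267 274 252 245 245]
 [394 363 247 260 239 266 267 297 240 234 230]
 [229 251 290 298 286 288 289 289 284 255 256]
 [286 283 281 289 294 294 290 296 286 299 284]]
```

Run:
```python
from h import *
import pickle
np.set_printoptions(precision=3,suppress=True)
A=pickle.load(open("s8.pkl","rb"));p=np.load("p.npy")
c,s=np.cos(p[2]),np.sin(p[2])
W=lambda L:np.array([[p[0]+c*x-s*y,p[1]+s*x+c*y,z] for x,y,z in L])
for n,u in(("side",345.4),("top",349.5)):
    def row(x,z):
        q=proj(A[n],W([(x,-60,z),(x,-117,z)])); m=(q[1,1]-q[0,1])/(q[1,0]-q[0,0]); return q[0,1]+m*(u-q[0,0])
    r0=row(-35,188); print(n,"row",r0,"per mm x out",row(-36,188)-r0,"per mm z up",row(-35,189)-r0)
    print(n,"tip yawed px",proj(A[n],W([(-33.5,-106.8,188),(-33.5,-106.8,182)])))
T=A["top"]["img"].astype(int); S=A["side"]["img"].astype(int)
for r in range(219,230): print(r,T[r,334], T[r,322])
for r in range(188,200): print(r,S[r,326], S[r,320])
```

```text
side row 191.813883718954 per mm x out 0.39475303961404506 per mm z up -0.3149058810962231
side tip yawed px [[346.54  191.047]
 [346.391 192.947]]
top row 225.33973740183225 per mm x out 0.6556644599467063 per mm z up -0.08641560049662189
top tip yawed px [[351.198 225.209]
 [350.98  225.621]]
219 [133 121 103] [114  99  78]
220 [85 75 62] [111  99  78]
221 [108  92  76] [115 101  81]
222 [113  96  77] [109  96  75]
223 [115  98  79] [111  98  74]
224 [114  99  79] [109  93  74]
225 [112  96  77] [114  97  76]
226 [113 101  81] [109  95  72]
227 [113  96  76] [113  95  77]
228 [112  95  76] [112  95  76]
229 [113  95  79] [116 102  81]
188 [141 130 117] [139 127 116]
189 [141 130 119] [139 127 117]
190 [143 130 120] [141 130 118]
191 [140 129 118] [141 130 118]
192 [162 148 136] [141 129 118]
193 [192 175 160] [166 153 139]
194 [202 184 169] [191 175 160]
195 [222 205 187] [184 168 155]
196 [194 178 162] [209 193 174]
197 [127 117 106] [191 177 161]
198 [118 110  99] [129 119 108]
199 [108 103  95] [111 105  94]
```

```bash
python3 -m creep '[[2.6,3,-0.6,1,0],[2.6,3,-0.6,1,0],[2.6,3,-0.6,0,0],[2.4,3,-0.8,0,0],[2.2,2.8,-1,0,0]]'; python3 -m creep '[[2,2.2,-2,0,0],[1.8,1.8,-2.5,0,0],[1.6,1,-3,0,0],[1,0.4,-3,0,0],[0,0,-2,0,0]]'; python3 st.py; python3 k.py|tail -1
```

```text
time_s: 34.23
ee_pos: [253.6, -499.7, 273.1]
tool_rot: [0.788, 0.07, 0.569, 0.223]
force: [0.2, -0.8, -0.3]
gripper_width: 0.6
time_s: 34.65
ee_pos: [324.9, -428.6, 145.4]
tool_rot: [0.79, 0.076, 0.567, 0.221]
force: [-0.3, -0.5, 0.4]
gripper_width: 0.7
t 34.65 q [-1.567  0.538  2.453  1.807  1.27  -1.887] p [ 324.919 -428.609  145.391] F [-0.291 -0.461  0.388]
tool z [ 0.929 -0.262 -0.26 ] jaw [-0.129 -0.891  0.435] tilt 74.9 head -15.7 az -52.8
now [-94.2 -72.1 145.4] [-88.1 -76.  165.1] [-35.  -66.5 150.5] alt [-35.  -66.1 143.3]
```

```bash
python3 -m creep '[[1.2,0.2,-0.9,0,0],[1.6,0.2,-0.5,0,0],[1.6,0.2,0,0,0],[1.4,0,0,0,0],[0,0,0,0,0]]'; python3 st.py; python3 k.py|tail -1
```

```text
time_s: 35.07
ee_pos: [386.7, -414.8, 121.5]
tool_rot: [0.795, 0.075, 0.564, 0.211]
force: [-0.9, 0.2, 0.5]
gripper_width: 0.5
t 35.07 q [-1.381  0.592  2.468  2.001  1.258 -1.945] p [ 386.689 -414.82   121.455] F [-0.934  0.2    0.545]
tool z [ 0.928 -0.25  -0.275] jaw [-0.119 -0.9    0.419] tilt 74.0 head -15.1 az -47.0
now [-44.6 -32.8 121.5] [-38.1 -36.9 141. ] [-35.  -36.3 140. ] alt [-35.  -35.7 132.8]
```

```bash
python3 -m creep '[[1,-0.5,0,0,0],[1,-0.4,0,0,0],[0,0,0,0,0],[0,0,0.6,0,0],[0,0,0.5,0,0]]'; python3 k.py|tail -1; python3 -m creep '[[0,0,0.3,0,0],[0,0,0.2,0,0],[0,0,0,0,0],[0,0,0,0,0],[0,0,0,0,0]]'; python3 k.py|tail -1
```

```text
time_s: 35.48
ee_pos: [407.2, -419.2, 130.2]
tool_rot: [0.797, 0.076, 0.563, 0.206]
force: [0.3, 0.0, 0.2]
gripper_width: -0.0
now [-24.2 -27.8 130.2] [-17.5 -31.9 149.7] [-35.  -35.3 154.9] alt [-35.  -34.8 147.6]
time_s: 35.9
ee_pos: [404.9, -419.3, 138.1]
tool_rot: [0.797, 0.076, 0.562, 0.208]
force: [-0.3, 0.2, 0.0]
gripper_width: 0.3
now [-26.2 -28.9 138.1] [-19.6 -32.9 157.5] [-35.  -35.9 162.1] alt [-35.  -35.3 154.9]
```

Now up to near 170 (expected contact), then to 177.6.

```bash
python3 -m creep '[[0.1,0,0.3,0,0],[0.1,0,0.3,0,0],[0,0,0.1,0,0],[0,0,0,0,0],[0,0,0,0,0]]'; python3 k.py|tail -1; python3 -m creep '[[0,0,0.15,0,0],[0,0,0.15,0,0],[0,0,0.1,0,0],[0,0,0,0,0],[0,0,0,0,0]]'; python3 k.py|tail -1
```

```text
time_s: 36.32
ee_pos: [406.8, -419.3, 145.0]
tool_rot: [0.797, 0.075, 0.562, 0.208]
force: [-0.5, 0.2, -0.8]
gripper_width: 0.6
now [-24.5 -28.1 145. ] [-17.9 -32.2 164.4] [-35.  -35.5 169.5] alt [-35.  -34.9 162.3]
time_s: 36.73
ee_pos: [406.4, -419.1, 147.0]
tool_rot: [0.799, 0.075, 0.56, 0.206]
force: [0.3, 0.3, -1.3]
gripper_width: 0.1
now [-25.  -28.1 147. ] [-18.3 -32.1 166.4] [-35.  -35.4 171.6] alt [-35.  -34.8 164.3]
```

```bash
python3 -m creep '[[0,0,0.2,0,0],[0,0,0.2,0,0],[0,0,0.1,0,0],[0,0,0,0,0],[0,0,0,0,0]]'; python3 k.py|tail -1
```

```text
time_s: 37.15
ee_pos: [406.2, -418.9, 151.7]
tool_rot: [0.8, 0.075, 0.559, 0.206]
force: [1.3, -0.4, -3.3]
gripper_width: 0.8
now [-25.2 -28.1 151.7] [-18.5 -32.1 171.1] [-35.  -35.3 176.2] alt [-35.  -34.7 168.9]
```

```bash
python3 -m creep '[[0,0,0.1,0,0],[0,0,0.07,0,0],[0,0,0,0,0],[0,0,0,0,0],[0,0,0,0,0]]'; python3 k.py|tail -1
```

```text
time_s: 37.57
ee_pos: [406.1, -418.9, 153.5]
tool_rot: [0.8, 0.075, 0.559, 0.206]
force: [0.3, -0.7, -2.5]
gripper_width: 0.8
now [-25.3 -28.  153.5] [-18.5 -32.1 172.9] [-35.  -35.3 178. ] alt [-35.  -34.7 170.8]
```

```bash
python3 -m creep '[[0,0,-0.8,0,0],[0,0,-0.9,0,0],[0,0,-0.5,0,0],[-1.7,0.5,0,0,0],[-1.7,0.3,0,0,0]]'; python3 -m creep '[[-2,0,0,0,0],[-2,-1,0.5,0,0],[-1.5,-1.5,2,0,0],[-1.5,-2,3,0,0],[-1.5,-2,3,0,0]]';python3 -m creep '[[-2,-2.5,2,0,0],[-2.2,-2.8,1.5,0,0],[-2.5,-3,1,0,0],[-2.5,-3,1,0,0],[-3,-2.5,1,0,0]]';python3 -m creep '[[-3,-2,0,0,0],[-3,-2,0,0,0],[-3,-1.5,0,0,0],[0,0,0,0,0],[0,0,0,0,0]]'
python3 - <<'E'
from h import *
import pickle
C={n:cam(n) for n in("side","top")}
pickle.dump(C,open("s15.pkl","wb"))
for n in C: cv2.imwrite(f"pics/{n}15.png",C[n]["img"][:,:,::-1])
a=C["side"]["img"][165:220,280:365]
cv2.imwrite("pics/s15z.png",cv2.convertScaleAbs(cv2.resize(a,None,fx=9,fy=9,interpolation=cv2.INTER_CUBIC),alpha=1.4)[:,:,::-1])
S=C["side"]["img"].astype(int).sum(2);U=np.arange(262,340);o=[]
for u in U:
    c0=int(206-(u-262)*.155)-10; rr=[r for r in range(c0,c0+20) if S[r,u]>440]
    r=rr[-1] if rr else 0; o.append(r+(440-S[r,u])/(S[r+1,u]-S[r,u]) if rr else np.nan)
v=np.array(o);m=np.isfinite(v);c=np.polyfit(U[m],v[m],1)
for _ in range(4): m=m&(abs(np.polyval(c,U)-v)<1.2);c=np.polyfit(U[m],v[m],1)
print("bottom at 345.4",np.polyval(c,345.4),m.sum())
E
```

```text
time_s: 37.98
ee_pos: [374.6, -411.0, 135.5]
tool_rot: [0.796, 0.078, 0.563, 0.208]
force: [1.0, 1.0, -0.3]
gripper_width: 0.6
time_s: 38.4
ee_pos: [286.5, -470.1, 218.4]
tool_rot: [0.797, 0.074, 0.566, 0.198]
force: [0.3, -1.5, 0.4]
gripper_width: 1.0
time_s: 38.82
ee_pos: [161.0, -607.8, 295.7]
tool_rot: [0.795, 0.079, 0.568, 0.199]
force: [0.8, -1.1, -0.2]
gripper_width: 0.6
time_s: 39.23
ee_pos: [60.7, -668.4, 299.8]
tool_rot: [0.794, 0.082, 0.568, 0.202]
force: [0.4, 0.1, -0.3]
gripper_width: 0.3
bottom at 345.4 193.60423530711722 78
```

View pics/s15z.png

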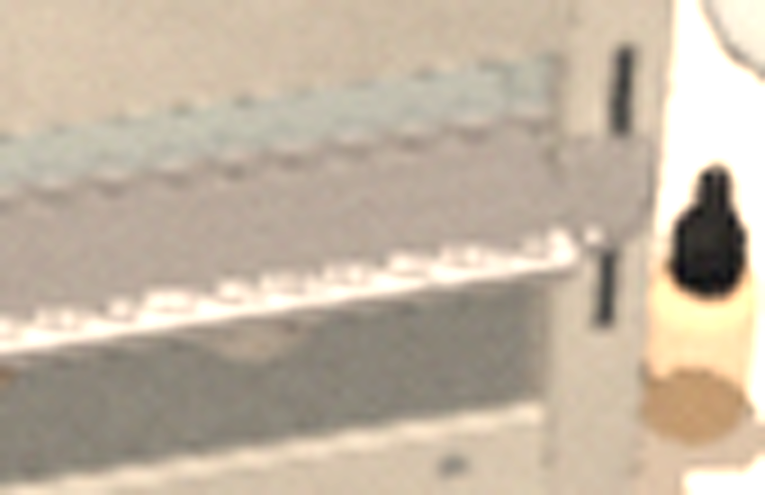

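View pics/side15.png

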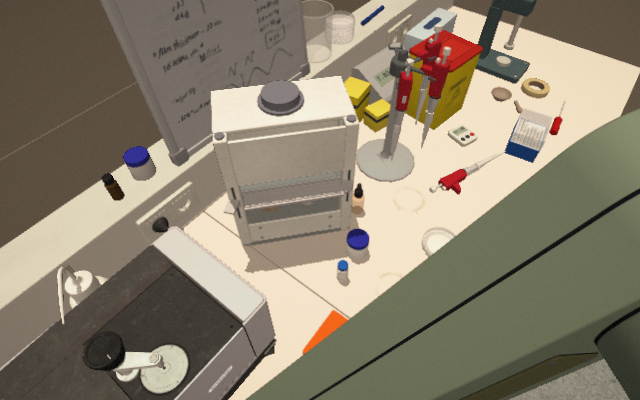

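View pics/top15.png

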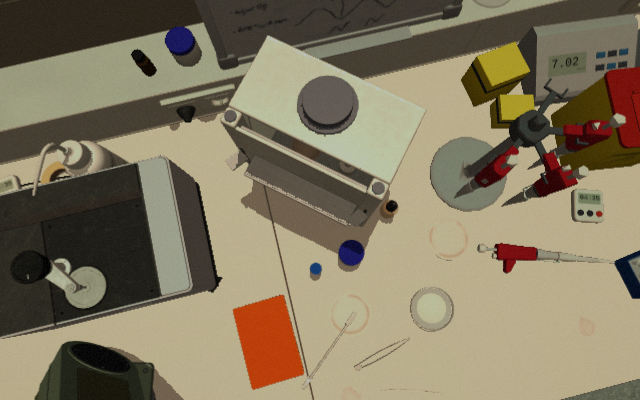

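Run:
```python
from bench import order,state
print(order.sign_off(), state()['time_s'])
```

```text
the job is handed in; nothing more can be done
the job is handed in; nothing more can be done
```

I pushed the window up with closed fingertips from beneath the lip, left it standing, and handed the job in at about 39.4 s with the arm well clear. By my estimate the lip's top face is within about 1 to 2 mm of the pointed tab's top.

**How it was done:** The commands only turn the tool about the vertical, so I tilted it at the edge of the arm's reach until the fingers could go under the lip. The lip then rose with about 3 N of push and was never pinched.

**Last checks on height:**
- **Touch from below:** probing the underside of the tab put the lip roughly 0.4 to 1.6 mm above the tab.
- **Shadow line:** comparing the shadow edge on the lip and on the tab in the two pictures put it at 0 to 0.4 mm.
- **Triangulation disagreed:** picking corners in the two pictures gave a lip several millimetres too high. I gave that less weight because one pixel there is about 3 mm.
- **Other objects:** the jar, vial and dropper bottle look unmoved in the final pictures.

**What went wrong:**
- **Collision at the start:** on the first swing the fingers ran into something on the left that I had not seen. The wrist force read about 57 N at the end of that call, under the 120 N limit. If the arm or gripper body made that contact, it would be over its 40 N limit.
- **Overshoot:** I first set the lip about 1 mm higher than it is now. While probing its top from above I pressed it down about 9 mm by mistake, then pushed it up again from below.
- **Failed probe:** an attempt to touch the tab's top face touched something about 17 mm lower than expected, and I did not use it.

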